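# Close and pin the clamshell jig, then hold it squeezed

## Task

One of the three lock pins in the rack has snapped off short: first put that one in the red scrap tray. Then swing the open half of the clamshell jig shut around the porcelain insulator, push a full-length pin from the rack down through the lined-up holes of the ears until its head is fully home, and finish by squeezing the two halves firmly together between the fingers: the program ends still holding that squeeze. Leave the other good pin in the rack, the insulator standing upright in the jig, and everything else on the table where it is.

Things in the scene. Friction and masses are not known exactly. Their poses are not given: they have to be found in the camera images.
- jig: Clamshell jig, fixed: grey cast-iron base plate 140 x 100 x 10 mm. Origin on the table under the axis of the bore. Jig x runs from hinge (x = -46) through bore (0) to ears (x = +53); the halves part at jig y = 0; z up. Jig y points away from the robot within 0.4 rad, so the swinging half opens towards the robot. The jig is at most 70 mm high.
- fixed_half: Grey half of the clamp on the jig's +y side, 22 to 66 mm above the table; frame as the jig. Bore radius 24, outside radius 36 mm. At the ears (jig x 28 to 66) its flat upright outer face is at y = +24; two lugs (z 22-34, 52-66) cross the parting plane with a 14 mm hole at x = 53, y = 0. A buttress (x -25 to 25, y 30 to 47, 66 high) stands behind the bore.
- swing_half: Bright aluminium half (0.3 kg), mirror image of the fixed one, 22 to 66 mm above the table. Origin on the hinge axis at table height; its x points to its ear (hole at x = 99), y as the jig's when shut. Flat upright outer face of the ear at its y = -24 (x 74 to 112), with a green thumb patch; its lug (z 36-50, 14 mm hole) goes between the fixed lugs. Shut, the ears are 48 mm over both outer faces.
- hinge (a joint): Hinge of the swinging half: 0 rad is shut, up to 1.5 rad open (opening carries its ear to jig -y, i.e. clockwise seen from above). Slight friction, about 0.05 N m: it stays where it is left, no spring.
- hinge_axis (a point): Point on the upright hinge axis, 66 mm above the table (top of the knuckle).
- pin_hole (a point): Centre of the mouth of the fixed upper lug's hole, 66 mm above the table, axes as the jig. The pin goes straight down; the through-stack is 44 mm deep (66 down to 22).
- pin_a: Lock pin upright in the rack, 80 g: steel shank 12 mm in diameter with tapered nose, dark round head 22 mm in diameter, 26 high. Two of the three have a full 52 mm shank, one is snapped to 28 mm; heads are alike: in the rack a full one's top is 100 mm above the table, the short one's 76. Origin at the foot of the shank, z up. Fully home in the jig the foot is 14 mm above the table.
- pin_b: Lock pin, see pin_a.
- pin_c: Lock pin, see pin_a.
- pin_a_head (a point): Centre of the top face of pin_a's head.
- pin_b_head (a point): Centre of the top face of pin_b's head.
- pin_c_head (a point): Centre of the top face of pin_c's head.
- rack: Brown phenolic block, 150 (x) x 44 (y) x 40 mm high, fixed; three blind holes 18 mm deep at x = -48, 0, +48 mm, y = 0, each with a pin. Origin under its centre. It stands either left or right of the jig, the tray on the other side.
- tray: Red sheet-steel scrap tray, 140 (x) x 130 (y) x 40 mm high, 3 mm walls and floor, open on top, fixed. Origin under its centre.
- insulator: Cream porcelain insulator, 40 mm in diameter, 80 mm high with its brass stud, loose, standing upright on the jig's plate in the bore. Origin at the centre of its foot (10 mm above the table).
- sensor_base: Bystander: grey cast-iron sensor base, 70 x 70 mm flange with a round boss, 36 mm high. Origin under its centre.
- bushing_a: Bystander: bronze bushing standing on end, 32 mm outside, 28 mm high. Origin under its centre.
- bushing_b: Bystander: like bushing_a.
- bezel: Bystander: olive bakelite meter bezel with its window, a flat disc 72 mm across, 12 mm high. Origin under its centre.
Not all that is in view belongs to the job. What is shaped like the pin_c but white is not meant. What is shaped like the pin_b but blue is not meant.

How it is judged:
By the outcome, as a careful person would: the job done as asked, in the order asked, and still so for the second after the job is handed in, while the arm keeps its last pose, push and grip.
It also fails if it takes over 72 s, if anything falls off the work surface, if the arm or the gripper's body presses on something with over 40 N, if the wrist force passes 120 N, or if a joint passes its speed limit or range.

## Robot

A 6-joint arm with a two-finger parallel gripper is mounted at the origin on the work surface. World frame = base frame: x ahead of the robot, y to its left, z up, the work surface at z = 0. Lengths are in m, angles in degrees, forces in N, time in s.
With the tool pointing down it reaches from about 0.4 to 0.925 m from the base axis. Payload 12.5 kg.
Tool frame: the origin (TCP) lies midway between the tips of the shut fingers; the grasp point (between the pads) lies 19 mm behind it; z points along the fingers, y is the direction in which the jaws open and shut (so a half turn about z gives the same grasp; the last joint's range is limited). The gripper opens to 95 mm and grips with 3 to 60 N. Pads are 20 mm wide; open, the fingers measure 119 mm over their backs; the gripper's body (75 mm by 180 mm) begins 59 mm behind the grasp point.
Start: joints at [69.408, 28.126, 89.318, -0, 62.55, -6.05], TCP at [0.157, 0.605, 0.215] pointing down, gripper open.
Joint ranges: [-177.58, 177.58], [-47.91, 125.51], [2.72, 160], [-65.01, 245.01], [3.68, 167.84], [-153.87, 153.87]. Speed limits (degrees/s): [127.2, 127.2, 159.86, 180, 180, 180].

## Interface

Orientations are given as [roll, pitch, yaw] about the fixed x, y, z axes, in that order (R = Rz(yaw) Ry(pitch) Rx(roll)).
In Python, from plant import robot gives the robot as it stands.
- The arm moves only by the tool apply_moves, never from a script. Its argument "series" is a list of rows, each a list of 3 entries, a list of its own where there are three numbers: the shift along the tool's x, y, z in m, then the turn, a rotation vector about the tool's x, y, z in degrees, then the finger opening in m, from 0 to 0.0951. A call has 1 to 5 rows; each row shifts and turns the commanded pose from where the row before left it, along the tool's axes as they then stand; what a row does not reach is not made up. A row lasts 1/10 s, in which the tool goes at most 50 mm and 8.59 degrees, less where a joint would pass 70% of its speed; a pose out of reach is approached as far as the arm can. A call with a gripper value outside its range is refused whole. The fingers move at their own pace and stop on an object; "newtons" is the grip in N (left out, the last holds). Time passes only in rows, so rows that do not move let the fingers close. It gives the time, the measured TCP pose, the force and the opening at its end, in the units of the state.
- robot.read_state(): the state, without advancing time (a new reading comes with each control period).
- robot.read_camera(name): name is "scene" or "top" or "wrist"; returns the picture (420x560x3 uint8, red, green, blue); there is no depth.
- robot.calibration(name): a dict with "fx", "fy", "cx", "cy" (pixels), "k1" (the pictures are not rectified: a ray, as slopes to the right and down, at radius r is drawn at 1 + k1 r^2 times it, then the intrinsics apply), "T" (4x4, takes a point from camera to world coordinates). Camera axes: x right, y down, z forward; pixel columns grow to the right and rows downward; lengths in m; the calibration is good to about 2 mm. A picture is of the moment at which its call begins: read the wrist's pose just before it. calibration takes no time and is no camera call; for the wrist camera it gives the pose at the moment of the call.
- robot.finish_job(): hands the job in, once; it reports no verdict.
The state is a dict: "time_s": time; "joints": joint angles; "qd": joint speeds; "effort": joint torques, N m; "tool_pos": TCP position; "tcp_rot": TCP orientation; "contact_force": force on the tool from outside, world axes, zero at the start; "wrist_torque": the same for the moment, N m; "opening": finger opening in m.
Only numpy, scipy, OpenCV 4.12 (cv2) and the standard library are available. Lean on these libraries where they do the work, as an engineer would, in place of code of your own. Each camera call takes 0.05 s, during which the arm holds its last target.

## Working session

There is one attempt and no reset: what is moved stays moved. The work goes in short steps, Python scripts to look and compute and a tool call to move; the robot and the scene stay as the last step left them, time stands still between calls to the robot, and variables do not carry over. Pictures are saved under pics/ and viewed, and the job is handed in when it is done.

Besides the shell and the picture viewer there is one more tool, called as a command line: name --argument value ..., lists and objects as JSON in quotes. apply_moves: Moves the arm, as the interface text tells. Its arguments: {"type":"object","properties":{"series":{"type":"array"},"newtons":{"type":"number"}},"required":["series"]}

```bash
ls; mkdir -p pics; python3 - <<'E'
from plant import robot
import cv2
print(robot.read_state())
for n in ["scene","top","wrist"]:
    c=robot.calibration(n); print(n,c)
    im=robot.read_camera(n); cv2.imwrite(f"pics/{n}0.png",im[:,:,::-1])
E
```

```text
pics
{'time_s': 0.0, 'joints': array([ 6.94082289e+01,  2.81647333e+01,  8.93500527e+01,  1.26366249e-03,
        6.25499374e+01, -6.05062115e+00]), 'qd': array([-8.58504498e-02,  1.97097905e-02,  3.88297240e-05,  3.25236253e-03,
        8.60063740e-02, -1.93622496e-02]), 'effort': array([-1.55176684e-03, -6.12601376e+01, -2.58173543e+01,  6.92364480e-02,
        4.81597404e-02, -8.17118575e-05]), 'tool_pos': array([0.15680999, 0.60475511, 0.21405584]), 'tcp_rot': array([-1.79935755e+02, -7.93679244e-03,  1.65458262e+02]), 'contact_force': array([0.49687609, 0.16694407, 0.59558463]), 'wrist_torque': array([-0.01324781,  0.02181013, -0.01494497]), 'opening': 0.09538612365697942}
scene {'fx': 383.39549387295625, 'fy': 383.39549387295625, 'cx': 284.55114703619125, 'cy': 211.76457226721476, 'k1': -0.0027912958477533433, 'T': array([[-0.44092759,  0.69523916, -0.56764899,  1.03525721],
       [ 0.89749363,  0.33491305, -0.28694675,  0.21232896],
       [-0.00938357, -0.63598409, -0.77164512,  0.69438321],
       [ 0.        ,  0.        ,  0.        ,  1.        ]])}
top {'fx': 498.343916
[... 240 characters left out ...]
2,  3.64817334e-04,
        -6.59637131e-03],
       [-1.68467581e-03, -5.01959663e-02, -9.98737967e-01,
         1.24445628e+00],
       [ 0.00000000e+00,  0.00000000e+00,  0.00000000e+00,
         1.00000000e+00]])}
wrist {'fx': 336.6255818656471, 'fy': 336.6255818656471, 'cx': 281.3862828761757, 'cy': 206.27251323293513, 'k1': -0.08269131119227975, 'T': array([[ 2.51466583e-01,  9.29980856e-01,  2.68142062e-01,
         8.01100869e-02],
       [ 9.67865585e-01, -2.41874191e-01, -6.87974266e-02,
         6.25784203e-01],
       [ 8.76354666e-04,  2.76825727e-01, -9.60919741e-01,
         3.84270088e-01],
       [ 0.00000000e+00,  0.00000000e+00,  0.00000000e+00,
         1.00000000e+00]])}
```

View pics/scene0.png

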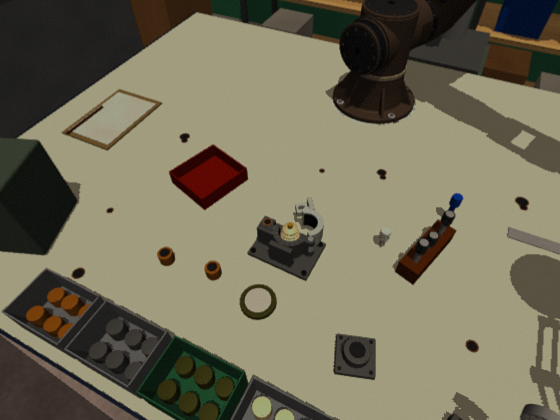

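View pics/top0.png

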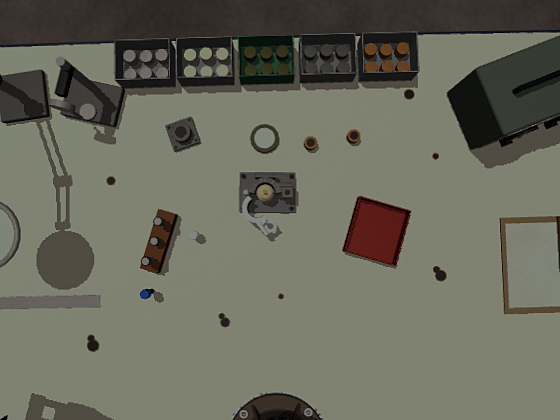

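View pics/wrist0.png

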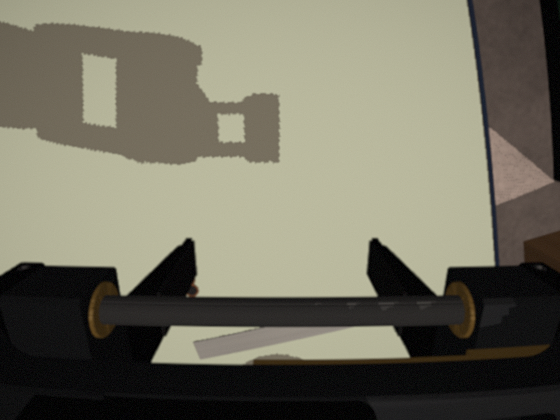

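```bash
cat > h.py <<'E'
import numpy as np, cv2
from plant import robot
def ray(n,px,cal=None):
    c=cal or robot.calibration(n)
    d=np.array([(px[0]-c['cx'])/c['fx'],(px[1]-c['cy'])/c['fy']])
    u=d.copy()
    for _ in range(20): u=d/(1+c['k1']*(u@u))
    T=c['T']; return T[:3,3],T[:3,:3]@np.array([u[0],u[1],1])
def at_z(n,px,z,cal=None):
    o,d=ray(n,px,cal); return o+d*(z-o[2])/d[2]
def proj(n,P,cal=None):
    c=cal or robot.calibration(n); T=c['T']
    P=np.atleast_2d(P); q=(P-T[:3,3])@T[:3,:3]; u=q[:,:2]/q[:,2:]
    u=u*(1+c['k1']*(u**2).sum(1,keepdims=True))
    return u*[c['fx'],c['fy']]+[c['cx'],c['cy']]
def tri(obs): # [(name,px,cal)]
    A=np.zeros((3,3));b=np.zeros(3)
    for n,px,cal in obs:
        o,d=ray(n,px,cal); d=d/np.linalg.norm(d); M=np.eye(3)-np.outer(d,d); A+=M;b+=M@o
    return np.linalg.solve(A,b)
def crop(src,dst,x0,y0,x1,y1,s):
    im=cv2.imread(src)[y0:y1,x0:x1]; im=cv2.resize(im,None,fx=s,fy=s,interpolation=cv2.INTER_CUBIC); cv2.imwrite(dst,im)
def snap(n,f):
    cal=robot.calibration(n) if n=='wrist' else robot.calibration(n)
    im=robot.read_camera(n); cv2.imwrite(f,im[:,:,::-1].copy()); 
    import pickle; pickle.dump(cal,open(f+'.cal','wb')); return im,cal
E
python3 - <<'E'
from h import *
crop('pics/top0.png','pics/t_rack.png',130,195,220,310,5)
crop('pics/top0.png','pics/t_jig.png',225,160,315,250,6)
crop('pics/scene0.png','pics/s_rack.png',370,180,470,285,5)
crop('pics/scene0.png','pics/s_jig.png',240,185,340,285,6)
E
```

```text
(no output)
```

View pics/t_rack.png

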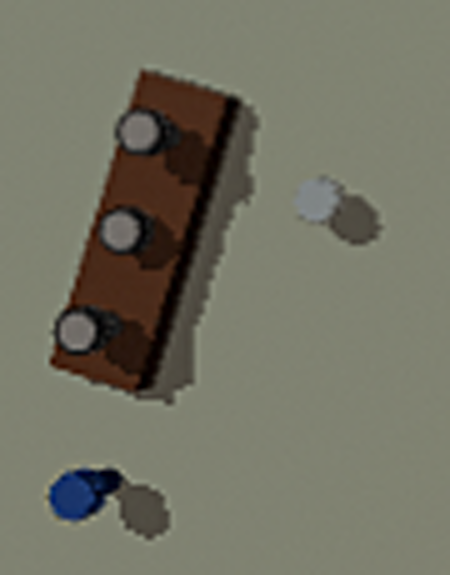

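View pics/t_jig.png

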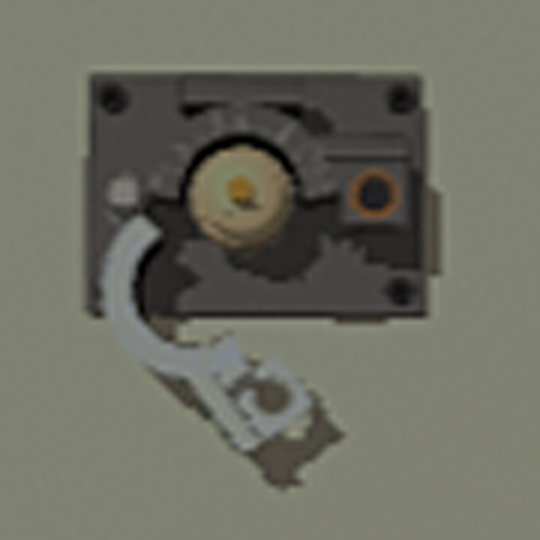

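View pics/s_rack.png

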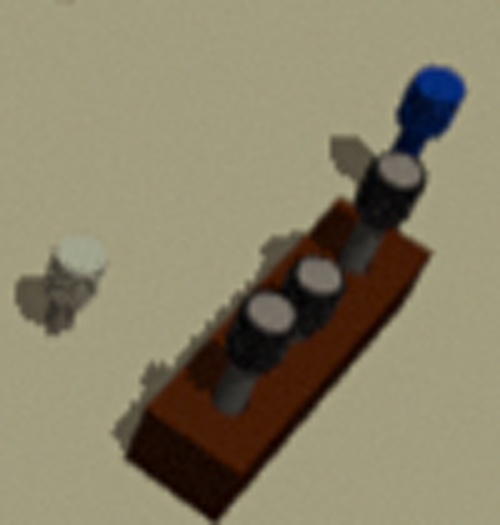

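View pics/s_jig.png

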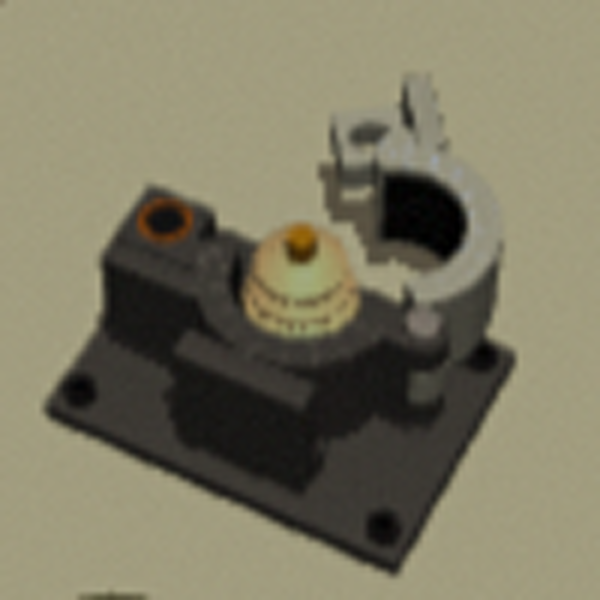

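```bash
python3 - <<'E'
from h import *
np.set_printoptions(precision=4,suppress=True)
def t5(p): return ((p[0]+.5)/5-.5+130,(p[1]+.5)/5-.5+195)
def s5(p): return ((p[0]+.5)/5-.5+370,(p[1]+.5)/5-.5+180)
def t6(p): return ((p[0]+.5)/6-.5+225,(p[1]+.5)/6-.5+160)
def s6(p): return ((p[0]+.5)/6-.5+240,(p[1]+.5)/6-.5+185)
for nm,t,s,z in [("far-x",(140,131),(270,313),.1),("mid",(123,230),(318,275),.076),("near-x",(78,331),(401,170),.1)]:
    print(nm,at_z('top',t5(t),z),at_z('scene',s5(s),z),tri([('top',t5(t),None),('scene',s5(s),None)]))
print('mid if .1',at_z('top',t5((123,230)),.1))
for c in [(143,70),(238,98),(52,364),(142,388)]: print('rackcorner',at_z('top',t5(c),.04))
for nm,t,s,z in [("hole",(375,194),(165,220),.066),("hinge",(124,191),(424,322),.066),("stud",(240,190),(302,240),.09),("swinghole",(272,395),(369,133),.05)]:
    print(nm,at_z('top',t6(t),z),at_z('scene',s6(s),z),tri([('top',t6(t),None),('scene',s6(s),None)]))
for c in [(90,73),(422,73),(90,315),(426,315)]: print('plate',at_z('top',t6(c),.01))
for c in [(357,196),(411,211),(343,252),(397,267)]: print('tray',at_z('top',c,.04))
E
```

```text
far-x [0.5508 0.2579 0.1   ] [0.5511 0.2593 0.1   ] [0.5507 0.2587 0.0992]
mid [0.5054 0.2721 0.076 ] [0.505 0.274 0.076] [0.5052 0.2731 0.0758]
near-x [0.4597 0.2878 0.1   ] [0.4594 0.2899 0.1   ] [0.4596 0.289  0.0998]
mid if .1 [0.5055 0.2664 0.1   ]
rackcorner [0.5825 0.2698 0.04  ]
rackcorner [0.5677 0.2239 0.04  ]
rackcorner [0.4415 0.3161 0.04  ]
rackcorner [0.4289 0.2727 0.04  ]
hole [ 0.6125 -0.0429  0.066 ] [ 0.6118 -0.0428  0.066 ] [ 0.6123 -0.0427  0.0667]
hinge [0.6163 0.0563 0.066 ] [0.6125 0.0555 0.066 ] [0.6157 0.0564 0.0707]
stud [0.6133 0.0101 0.09  ] [0.6157 0.0118 0.09  ] [0.6135 0.0104 0.0867]
swinghole [ 0.5345 -0.0001  0.05  ] [ 0.5326 -0.0008  0.05  ] [ 0.5344 -0.0001  0.0523]
plate [0.6709 0.0722 0.01  ]
plate [ 0.6672 -0.0656  0.01  ]
plate [0.5703 0.0745 0.01  ]
plate [ 0.5667 -0.0643  0.01  ]
tray [ 0.6004 -0.213   0.04  ]
tray [ 0.5605 -0.3429  0.04  ]
tray [ 0.4659 -0.1745  0.04  ]
tray [ 0.4263 -0.3037  0.04  ]
```

```bash
cat >> h.py <<'E'
from scipy.spatial.transform import Rotation as Ro
np.set_printoptions(precision=4,suppress=True)
def plan(pos,yaw,n,start=None):
    """rows for straight move+yaw in n rows; returns end"""
    if start is None:
        s=robot.read_state(); p=np.array(s['tool_pos']); R=Ro.from_euler('xyz',s['tcp_rot'],degrees=True)
    else: p,R=start
    Rt=Ro.from_euler('xyz',[180,0,yaw],degrees=True); rv=(R.inv()*Rt).as_rotvec()
    st=(np.array(pos)-p)/n
    for i in range(n):
        Rn=R*Ro.from_rotvec(rv/n*i)
        print('shift',(Rn.inv().apply(st)).round(4).tolist(),'turn',np.degrees(rv/n).round(2).tolist())
    return np.array(pos),Rt
def st():
    s=robot.read_state(); print('t',round(s['time_s'],2),'pos',np.array(s['tool_pos']).round(4),'rot',np.array(s['tcp_rot']).round(2),'F',np.array(s['contact_force']).round(1),'op',round(s['opening'],4),'j',np.array(s['joints']).round(1))
E
python3 - <<'E'
from h import *
e=plan([.5052,.2731,.16],161.6,10)
E
```

```text
shift [-0.042, -0.0234, 0.0054] turn [-0.0, -0.0, 0.39]
shift [-0.0422, -0.0231, 0.0054] turn [-0.0, -0.0, 0.39]
shift [-0.0424, -0.0228, 0.0054] turn [-0.0, -0.0, 0.39]
shift [-0.0425, -0.0225, 0.0054] turn [-0.0, -0.0, 0.39]
shift [-0.0427, -0.0222, 0.0054] turn [-0.0, -0.0, 0.39]
shift [-0.0428, -0.0219, 0.0054] turn [-0.0, -0.0, 0.39]
shift [-0.043, -0.0216, 0.0054] turn [-0.0, -0.0, 0.39]
shift [-0.0431, -0.0214, 0.0054] turn [-0.0, -0.0, 0.39]
shift [-0.0432, -0.0211, 0.0054] turn [-0.0, -0.0, 0.39]
shift [-0.0434, -0.0208, 0.0054] turn [-0.0, -0.0, 0.39]
```

Candidates (scene pixels): dark-headed pins at (424,243), (434,235) and (450,214), plus a white one at (386,231) and a blue one at (457,197). The short pin is the middle one at (434,235). Its head sits right on the rack in the crop, and triangulation puts its top at z = 0.076, against 0.099 and 0.100 for the other two.

apply_moves --series '[[[-0.042,-0.023,0.004],[0,0,0.4],0.06],[[-0.042,-0.023,0.004],[0,0,0.4],0.06],[[-0.042,-0.023,0.004],[0,0,0.4],0.06],[[-0.042,-0.023,0.004],[0,0,0.4],0.06],[[-0.043,-0.022,0.004],[0,0,0.4],0.06]]'

```text
time_s: 0.65
tool_pos: [0.3312, 0.4377, 0.1945]
tcp_rot: [-180.0, -0.0, 163.5]
contact_force: [0.3, 1.0, 0.7]
opening: 0.0624
```

apply_moves --series '[[[-0.043,-0.022,0.005],[0,0,0.4],0.06],[[-0.043,-0.022,0.005],[0,0,0.4],0.06],[[-0.043,-0.021,0.005],[0,0,0.4],0.06],[[-0.043,-0.021,0.006],[0,0,0.4],0.06],[[-0.043,-0.021,0.006],[0,0,0.3],0.06]]'

```text
time_s: 1.15
tool_pos: [0.5048, 0.2714, 0.1674]
tcp_rot: [180.0, -0.0, 161.5]
contact_force: [0.2, 0.1, -0.7]
opening: 0.0602
```

```bash
python3 - <<'E'
from h import *
snap('wrist','pics/w1.png'); st()
c=robot.calibration('wrist')
print(proj('wrist',[[.5052,.2731,.076],[.5508,.2586,.1],[.4596,.2888,.1]],c))
e=plan([.5052,.2731,.1],161.6,2)
E
```

```text
t 1.2 pos [0.509  0.2673 0.1664] rot [-179.96    0.07  161.36] F [ 3.4 -4.1 -1.2] op 0.0601 j [ 21.2  27.1  99.6  -0.1  53.2 -50.1]
[[285.2824 205.0852]
 [286.5403 272.6879]
 [286.322  148.085 ]]
shift [0.0028, 0.0022, 0.0332] turn [-0.02, 0.04, -0.12]
shift [0.0027, 0.0022, 0.0332] turn [-0.02, 0.04, -0.12]
```

View pics/w1.png

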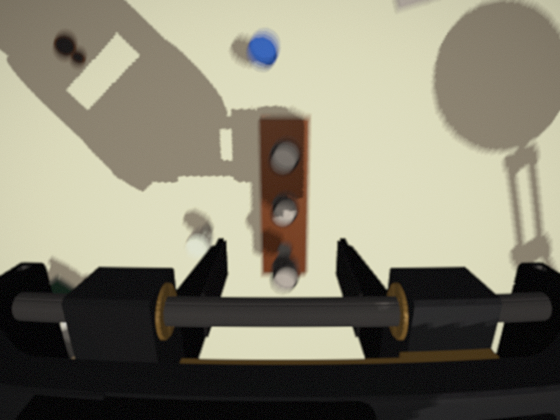

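apply_moves --series '[[[0.005,0.004,0.02],[0,0,0],0.05],[[0,0,0],[0,0,0],0.05],[[0,0,0],[0,0,0],0.05]]'

```text
time_s: 1.5
tool_pos: [0.4998, 0.2785, 0.1477]
tcp_rot: [-180.0, -0.0, 161.6]
contact_force: [-0.0, 0.3, 0.6]
opening: 0.0503
```

```bash
python3 - <<'E'
from h import *
snap('wrist','pics/w2.png'); st()
c=robot.calibration('wrist')
print(proj('wrist',[[.5052,.2731,.076],[.5508,.2586,.1],[.4596,.2888,.1]],c))
e=plan([.5052,.2731,.049],161.6,3)
crop('pics/w2.png','pics/w2c.png',180,100,380,320,3)
E
```

```text
t 1.55 pos [0.5    0.2788 0.1481] rot [179.99   0.01 161.6 ] F [-0.5 -0.1  0.1] op 0.0502 j [ 22.5  28.3 101.    0.   50.7 -49.1]
[[274.8772 227.0799]
 [275.601  299.0656]
 [274.6263 169.9072]]
shift [-0.0022, -0.0012, 0.033] turn [0.0, 0.0, 0.0]
shift [-0.0022, -0.0012, 0.033] turn [0.0, 0.0, 0.0]
shift [-0.0022, -0.0012, 0.033] turn [0.0, 0.0, 0.0]
```

View pics/w2c.png

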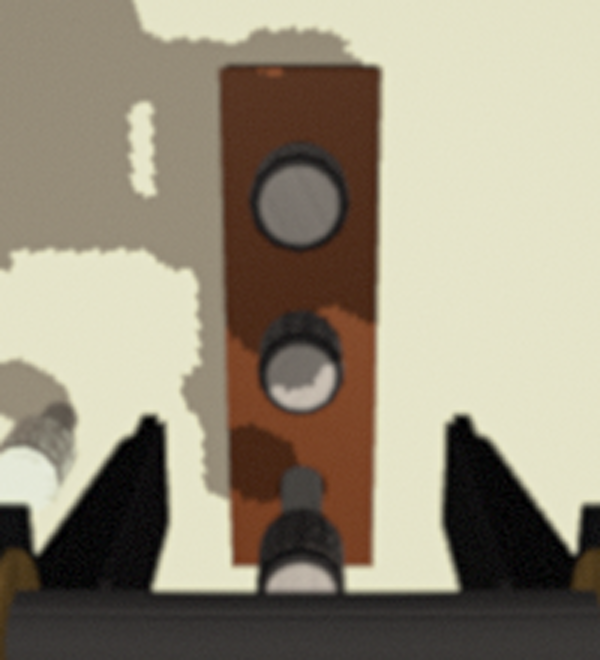

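```bash
python3 - <<'E'
from h import *
import pickle
c=pickle.load(open('pics/w2.png.cal','rb'))
s=robot.read_state(); p=np.array(s['tool_pos']); R=Ro.from_euler('xyz',s['tcp_rot'],degrees=True)
for y in (-.0251,0,.0251): print(proj('wrist',p+R.apply([0,y,0]),c))
for px,z in (((280,223.3),.076),((279.4,166.6),.1)):
    P=at_z('wrist',px,z,c); print(P, R.inv().apply(P-p))
E
```

```text
[[234.415  260.0102]]
[[279.8967 260.051 ]]
[[325.3817 259.9279]]
[0.5031 0.2776 0.076 ] [-0.0033 -0.0002  0.0721]
[0.4582 0.2922 0.1   ] [ 0.0439 -0.0004  0.0481]
```

apply_moves --series '[[[-0.002,-0.001,0.03],[0,0,0],0.05],[[-0.002,0,0.03],[0,0,0],0.05],[[-0.001,0,0.03],[0,0,0],0.05],[[0,0,0.009],[0,0,0],0.05],[[0,0,0],[0,0,0],0.05]]'

```text
time_s: 2.05
tool_pos: [0.5042, 0.2761, 0.0484]
tcp_rot: [-180.0, -0.1, 161.6]
contact_force: [0.3, -0.4, -0.1]
opening: 0.0503
```

apply_moves --series '[[[0,0,0],[0,0,0],0.0],[[0,0,0],[0,0,0],0.0],[[0,0,0],[0,0,0],0.0],[[0,0,0],[0,0,0],0.0],[[0,0,0],[0,0,0],0.0]]' --newtons 20

```text
time_s: 2.55
tool_pos: [0.5048, 0.276, 0.0492]
tcp_rot: [180.0, 0.0, 161.6]
contact_force: [0.1, 1.1, 4.1]
opening: 0.0216
```

```bash
python3 - <<'E'
from h import *
snap('wrist','pics/w3.png'); st()
s=robot.read_state(); R=Ro.from_euler('xyz',s['tcp_rot'],degrees=True); print(R.inv().apply(s['contact_force']))
E
```

```text
t 2.6 pos [0.5048 0.276  0.0492] rot [179.96   0.05 161.56] F [-0.1 -0.4  5.3] op 0.0217 j [ 22.1  36.4 105.    0.   38.6 -49.5]
[-0.0083 -0.4646 -5.2753]
```

View pics/w3.png

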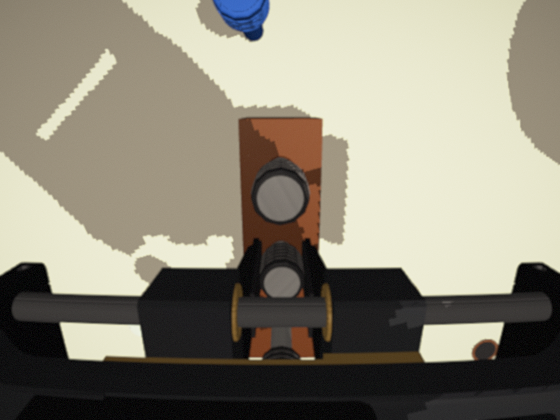

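apply_moves --series '[[[0,0,-0.02],[0,0,0],0.0],[[0,0,-0.03],[0,0,0],0.0],[[0,0,-0.04],[0,0,0],0.0],[[0,0,-0.04],[0,0,0],0.0],[[0,0,-0.02],[0,0,0],0.0]]' --newtons 30

```text
time_s: 3.1
tool_pos: [0.5051, 0.2761, 0.2019]
tcp_rot: [179.9, 0.2, 161.6]
contact_force: [-0.0, 1.2, -1.0]
opening: 0.0216
```

```bash
python3 - <<'E'
from h import *
snap('wrist','pics/w4.png'); st()
e=plan([.513,-.2585,.2],88,13)
E
```

```text
t 3.15 pos [0.5057 0.2764 0.2038] rot [179.76   0.28 161.56] F [-0.5  1.5  2.5] op 0.0213 j [ 22.1  24.7  97.3   0.   57.7 -49.5]
shift [-0.0135, -0.0389, 0.0002] turn [0.03, 0.01, 5.66]
shift [-0.0173, -0.0373, 0.0002] turn [0.03, 0.01, 5.66]
shift [-0.0209, -0.0354, 0.0002] turn [0.03, 0.01, 5.66]
shift [-0.0243, -0.0332, 0.0002] turn [0.03, 0.01, 5.66]
shift [-0.0275, -0.0307, 0.0003] turn [0.03, 0.01, 5.66]
shift [-0.0303, -0.0278, 0.0003] turn [0.03, 0.01, 5.66]
shift [-0.0329, -0.0247, 0.0003] turn [0.03, 0.01, 5.66]
shift [-0.0352, -0.0213, 0.0003] turn [0.03, 0.01, 5.66]
shift [-0.0371, -0.0177, 0.0003] turn [0.03, 0.01, 5.66]
shift [-0.0387, -0.014, 0.0003] turn [0.03, 0.01, 5.66]
shift [-0.0399, -0.0101, 0.0003] turn [0.03, 0.01, 5.66]
shift [-0.0407, -0.0061, 0.0003] turn [0.03, 0.01, 5.66]
shift [-0.0411, -0.0021, 0.0003] turn [0.03, 0.01, 5.66]
```

View pics/w4.png

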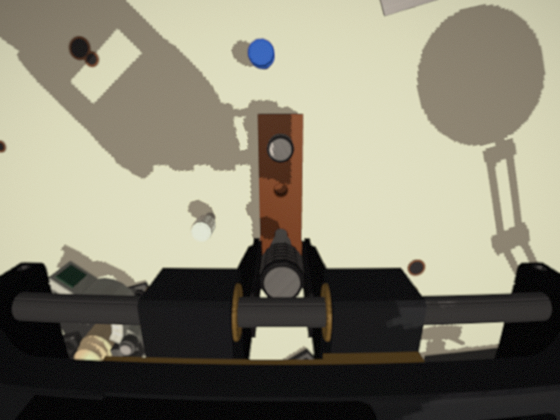

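apply_moves --series '[[[-0.0135,-0.039,0],[0,0,5.7],0.0],[[-0.017,-0.037,0],[0,0,5.7],0.0],[[-0.021,-0.035,0],[0,0,5.7],0.0],[[-0.024,-0.033,0],[0,0,5.7],0.0],[[-0.0275,-0.031,0],[0,0,5.7],0.0]]'

```text
time_s: 3.65
tool_pos: [0.5062, 0.0693, 0.1979]
tcp_rot: [-180.0, -0.0, 132.8]
contact_force: [0.1, 0.0, -0.8]
opening: 0.0214
```

apply_moves --series '[[[-0.03,-0.028,0],[0,0,5.7],0.0],[[-0.033,-0.025,0],[0,0,5.7],0.0],[[-0.035,-0.021,0],[0,0,5.7],0.0],[[-0.037,-0.018,0],[0,0,5.7],0.0],[[-0.039,-0.014,0],[0,0,5.7],0.0]]'

```text
time_s: 4.15
tool_pos: [0.5072, -0.1366, 0.1978]
tcp_rot: [-180.0, -0.0, 104.3]
contact_force: [0.4, 0.3, -0.3]
opening: 0.0209
```

apply_moves --series '[[[-0.04,-0.01,0],[0,0,5.7],0.0],[[-0.041,-0.006,0],[0,0,5.6],0.0],[[-0.035,-0.002,0],[0,0,5.0],0.0],[[0,0,0.02],[0,0,0],0.0],[[0,0,0],[0,0,0],0.0]]'

```text
time_s: 4.65
tool_pos: [0.5072, -0.253, 0.1758]
tcp_rot: [-179.8, -0.1, 88.2]
contact_force: [0.3, 0.9, -1.2]
opening: 0.0211
```

```bash
python3 - <<'E'
from h import *
st()
e=plan([.513,-.2585,.036],88,5)
E
```

```text
t 4.65 pos [ 0.5072 -0.253   0.1758] rot [-179.77   -0.15   88.16] F [ 0.3  0.9 -1.2] op 0.0211 j [-33.2  26.  100.    0.   54.3 -31.4]
shift [-0.0011, 0.0013, 0.028] turn [-0.05, -0.03, 0.03]
shift [-0.0011, 0.0013, 0.028] turn [-0.05, -0.03, 0.03]
shift [-0.0011, 0.0013, 0.028] turn [-0.05, -0.03, 0.03]
shift [-0.0011, 0.0012, 0.028] turn [-0.05, -0.03, 0.03]
shift [-0.0011, 0.0012, 0.028] turn [-0.05, -0.03, 0.03]
```

apply_moves --series '[[[-0.001,0.001,0.03],[0,0,0],0.0],[[-0.001,0.001,0.03],[0,0,0],0.0],[[-0.001,0.001,0.03],[0,0,0],0.0],[[-0.001,0.001,0.03],[0,0,0],0.0],[[-0.001,0.001,0.018],[0,0,0],0.0]]'

```text
time_s: 5.15
tool_pos: [0.5129, -0.2566, 0.0388]
tcp_rot: [-179.9, -0.1, 88.3]
contact_force: [-0.2, 1.3, -1.2]
opening: 0.0216
```

apply_moves --series '[[[0,0,0],[0,0,0],0.0],[[0,0,0],[0,0,0],0.0],[[0,0,0],[0,0,0],0.05],[[0,0,0],[0,0,0],0.05],[[0,0,0],[0,0,0],0.05]]'

```text
time_s: 5.65
tool_pos: [0.5137, -0.258, 0.0415]
tcp_rot: [179.9, 0.0, 88.3]
contact_force: [-0.2, 0.5, 0.3]
opening: 0.04
```

apply_moves --series '[[[0,0,0],[0,0,0],0.05],[[0,0,-0.03],[0,0,0],0.05],[[0,0,-0.04],[0,0,0],0.05],[[0,0,-0.04],[0,0,0],0.05],[[0,0,-0.04],[0,0,0],0.05]]'

```text
time_s: 6.15
tool_pos: [0.5132, -0.2577, 0.1924]
tcp_rot: [180.0, -0.0, 88.3]
contact_force: [0.1, -0.3, -0.1]
opening: 0.0503
```

```bash
python3 - <<'E'
from h import *
st(); snap('top','pics/top1.png'); snap('scene','pics/scene1.png')
crop('pics/scene1.png','pics/s1c.png',160,130,360,290,4)
E
```

```text
t 6.15 pos [ 0.5132 -0.2577  0.1924] rot [180.    -0.01  88.25] F [ 0.1 -0.3 -0.1] op 0.0503 j [-33.3  25.4  98.1   0.   56.5 -31.5]
```

View pics/s1c.png

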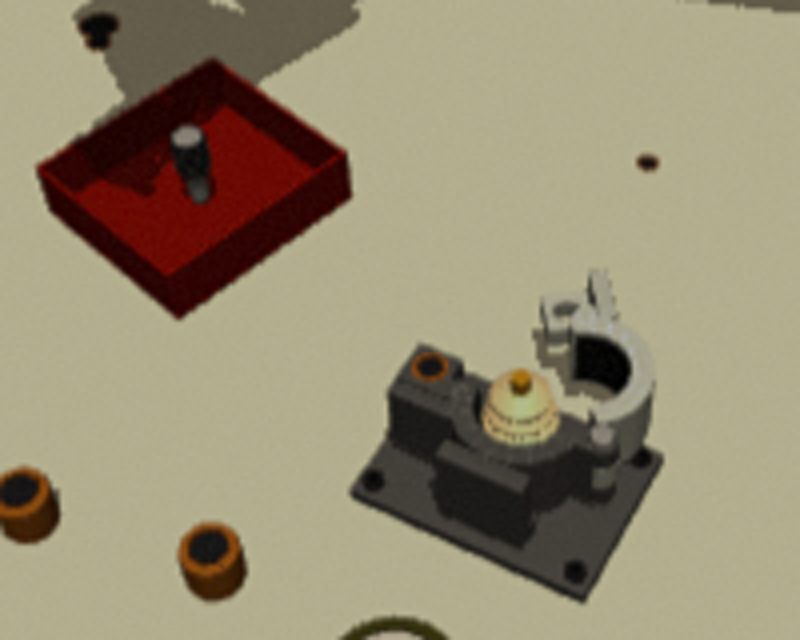

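View pics/top1.png

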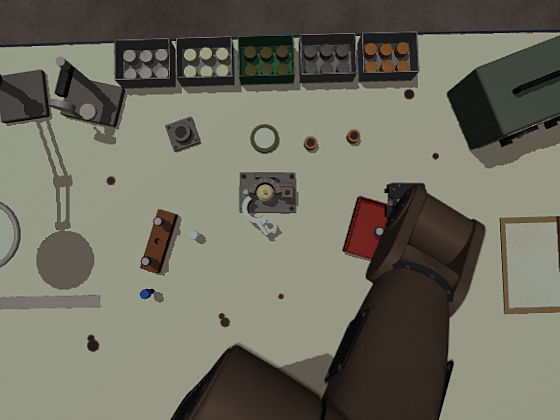

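```bash
python3 - <<'E'
from h import *
crop('pics/top1.png','pics/t1c.png',360,215,400,245,12)
s4=lambda p:((p[0]+.5)/4-.5+160,(p[1]+.5)/4-.5+130)
print(at_z('scene',s4((187.5,134)),.057))
E
```

```text
[ 0.5116 -0.2615  0.057 ]
```

View pics/t1c.png

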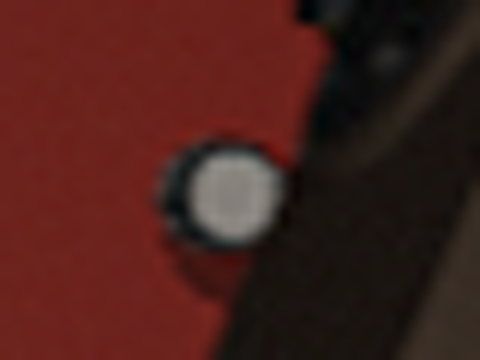

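```bash
python3 - <<'E'
from h import *
print(at_z('top',((234.5)/12-.5+360,(197)/12-.5+215),.057))
# push geometry
hinge=np.array([.6158,.0575]); psi=-91.9; 
def sw(th,x,y):
    a=np.radians(psi-th); return hinge+[np.cos(a)*x-np.sin(a)*y,np.sin(a)*x+np.cos(a)*y]
for th in (53.5,0): print(sw(th,.099,0),sw(th,.09,-.024),sw(th,.09,-.06))
E
```

```text
[ 0.5143 -0.2598  0.057 ]
[0.5343 0.0013] [0.5281 0.0261] [0.5076 0.0558]
[ 0.6125 -0.0414] [ 0.5888 -0.0317] [ 0.5528 -0.0305]
```

```bash
cat >> h.py <<'E'
hinge=np.array([.6158,.0587]); psi=-91.9
def sw(th,x,y,z=None):
    a=np.radians(psi-th); r=hinge+[np.cos(a)*x-np.sin(a)*y,np.sin(a)*x+np.cos(a)*y]
    return r if z is None else np.append(r,z)
E
python3 - <<'E'
from h import *
P=sw(53.5,.09,-.055,.16);print(P)
plan(P,88.1-53.5,8)
E
```

```text
[0.5105 0.0529 0.16  ]
shift [0.0389, -0.0018, 0.0043] turn [0.06, 0.0, 6.71]
shift [0.0385, -0.0063, 0.0043] turn [0.06, 0.0, 6.71]
shift [0.0375, -0.0108, 0.0043] turn [0.06, 0.0, 6.71]
shift [0.036, -0.0151, 0.0043] turn [0.06, 0.0, 6.71]
shift [0.034, -0.0191, 0.0044] turn [0.06, 0.0, 6.71]
shift [0.0315, -0.023, 0.0044] turn [0.06, 0.0, 6.71]
shift [0.0286, -0.0265, 0.0044] turn [0.06, 0.0, 6.71]
shift [0.0253, -0.0296, 0.0044] turn [0.06, 0.0, 6.71]
```

apply_moves --series '[[[0.039,-0.002,0.003],[0,0,6.7],0.0],[[0.0385,-0.006,0.003],[0,0,6.7],0.0],[[0.0375,-0.011,0.004],[0,0,6.7],0.0],[[0.036,-0.015,0.004],[0,0,6.7],0.0],[[0.034,-0.019,0.004],[0,0,6.7],0.0]]'

```text
time_s: 6.75
tool_pos: [0.51, -0.0614, 0.172]
tcp_rot: [-180.0, 0.0, 54.5]
contact_force: [1.1, 0.2, -1.2]
opening: 0.0156
```

apply_moves --series '[[[0.0315,-0.023,0.004],[0,0,6.7],0.0],[[0.0285,-0.0265,0.004],[0,0,6.7],0.0],[[0.025,-0.0295,0.004],[0,0,6.7],0.0],[[0,0,0],[0,0,0],0.0],[[0,0,0],[0,0,0],0.0]]'

```text
time_s: 7.25
tool_pos: [0.5082, 0.0543, 0.1602]
tcp_rot: [-180.0, 0.0, 34.8]
contact_force: [-0.0, -0.6, 0.2]
opening: 0.0002
```

```bash
python3 - <<'E'
from h import *
st(); snap('wrist','pics/w5.png')
c=robot.calibration('wrist')
print(proj('wrist',[sw(0,.099,0,.066),sw(0,0,0,.066),sw(0,.046,0,.09),sw(53.5,.099,0,.05)],c))
plan(sw(53.5,.09,-.055,.035),34.6,4)
E
```

```text
t 7.25 pos [0.5082 0.0543 0.1602] rot [-179.98    0.03   34.85] F [-0.  -0.6  0.2] op 0.0002 j [ -1.3  22.9 108.7  -0.   48.4  53.8]
[[451.9815 170.8895]
 [359.478   92.9358]
 [416.1886 132.439 ]
 [348.53   212.1543]]
shift [0.0003, 0.0004, 0.0313] turn [-0.0, 0.0, 0.05]
shift [0.0003, 0.0004, 0.0313] turn [-0.0, 0.0, 0.05]
shift [0.0003, 0.0004, 0.0313] turn [-0.0, 0.0, 0.05]
shift [0.0003, 0.0004, 0.0313] turn [-0.0, 0.0, 0.05]
```

View pics/w5.png

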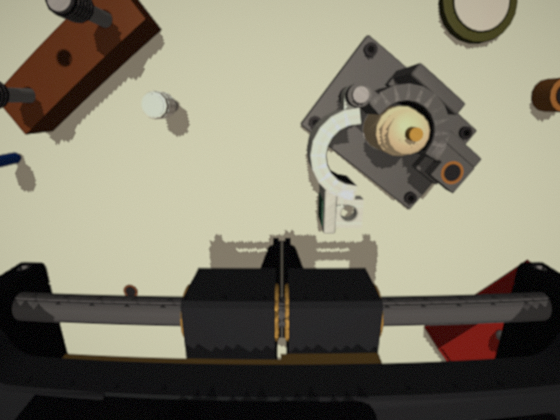

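apply_moves --series '[[[0,0,0.035],[0,0,0],0.0],[[0,0,0.035],[0,0,0],0.0],[[0,0,0.035],[0,0,0],0.0],[[0.001,0.001,0.02],[0,0,0],0.0],[[0,0,0],[0,0,0],0.0]]'

```text
time_s: 7.8
tool_pos: [0.5089, 0.0522, 0.0334]
tcp_rot: [-179.9, 0.2, 34.6]
contact_force: [0.3, 0.8, 0.3]
opening: 0.0004
```

```bash
python3 - <<'E'
from h import *
st(); snap('wrist','pics/w6.png')
s=robot.read_state(); p=np.array(s['tool_pos']); R=Ro.from_euler('xyz',s['tcp_rot'],degrees=True)
# arc waypoints: first approach to y=-.036 then swing
start=(p,R)
ths=[53.5,53.5]+list(np.arange(47.5,0.1,-6))+[0]
ys=[-.045,-.037]+[-.036]*(len(ths)-2)
for th,y in zip(ths,ys):
    print(round(th,1),end=' '); start=plan(sw(th,.09,y,.035),88.1-th,1,start)
E
```

```text
t 7.8 pos [0.5089 0.0522 0.0334] rot [-179.85    0.2    34.61] F [0.3 0.8 0.3] op 0.0004 j [ -1.6  34.6 114.3   0.   31.3  53.8]
53.5 shift [0.001, 0.0101, -0.0001] turn [-0.08, 0.1, 0.01]
53.5 shift [-0.0, 0.008, 0.0] turn [0.0, 0.0, 0.0]
47.5 shift [-0.0033, 0.0106, 0.0] turn [0.0, 0.0, -6.0]
41.5 shift [-0.0033, 0.0096, 0.0] turn [0.0, 0.0, -6.0]
35.5 shift [-0.0033, 0.0096, 0.0] turn [-0.0, 0.0, -6.0]
29.5 shift [-0.0033, 0.0096, 0.0] turn [0.0, 0.0, -6.0]
23.5 shift [-0.0033, 0.0096, 0.0] turn [0.0, 0.0, -6.0]
17.5 shift [-0.0033, 0.0096, 0.0] turn [0.0, 0.0, -6.0]
11.5 shift [-0.0033, 0.0096, 0.0] turn [0.0, 0.0, -6.0]
5.5 shift [-0.0033, 0.0096, 0.0] turn [-0.0, 0.0, -6.0]
0 shift [-0.003, 0.0088, 0.0] turn [-0.0, 0.0, -5.5]
```

View pics/w6.png

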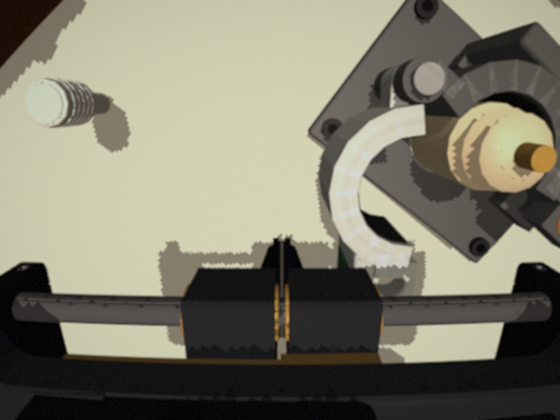

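apply_moves --series '[[[0.001,0.01,0],[0,0,0],0.0],[[0,0.008,0],[0,0,0],0.0],[[-0.0033,0.0106,0],[0,0,-6],0.0],[[-0.0033,0.0096,0],[0,0,-6],0.0],[[-0.0033,0.0096,0],[0,0,-6],0.0]]'

```text
time_s: 8.35
tool_pos: [0.5337, 0.0091, 0.0368]
tcp_rot: [179.9, -0.1, 52.9]
contact_force: [0.7, 0.8, 0.7]
opening: 0.0001
```

apply_moves --series '[[[-0.0033,0.0096,0],[0,0,-6],0.0],[[-0.0033,0.0096,0],[0,0,-6],0.0],[[-0.0033,0.0096,0],[0,0,-6],0.0],[[-0.0033,0.0096,0],[0,0,-6],0.0]]'

```text
time_s: 8.75
tool_pos: [0.561, -0.0206, 0.0369]
tcp_rot: [179.9, -0.0, 76.9]
contact_force: [-0.3, 1.2, -0.7]
opening: 0.0004
```

```bash
python3 - <<'E'
from h import *
st(); snap('wrist','pics/w7.png')
plan(sw(5.5,.09,-.036,.035),88.1-5.5,1)
plan(sw(0,.09,-.036,.035),88.1,2)
E
```

```text
t 8.75 pos [ 0.561  -0.0206  0.0369] rot [179.9   -0.01  76.88] F [-0.3  1.2 -0.7] op 0.0004 j [ -8.8  36.7 107.4   0.   35.8   4.3]
shift [-0.003, 0.007, 0.002] turn [0.19, -0.0, -5.39]
shift [-0.0026, 0.008, 0.001] turn [0.09, 0.0, -5.44]
shift [-0.0034, 0.0077, 0.001] turn [0.09, 0.0, -5.44]
```

View pics/w7.png

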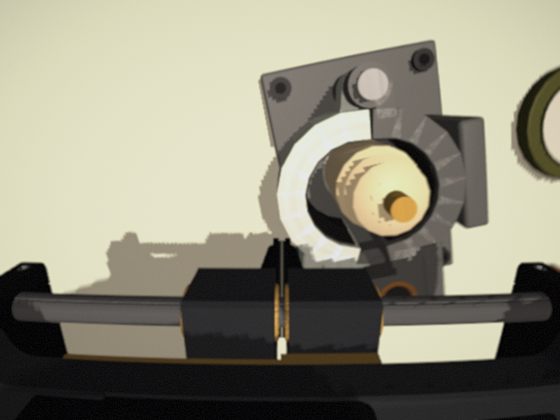

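apply_moves --series '[[[-0.003,0.008,0],[0,0,-5.5],0.0],[[-0.003,0.005,0],[0,0,-4],0.0],[[0,0,0],[0,0,0],0.0]]'

```text
time_s: 9.1
tool_pos: [0.5726, -0.0287, 0.0365]
tcp_rot: [179.9, 0.0, 86.1]
contact_force: [-0.2, -0.0, 0.5]
opening: 0.0004
```

apply_moves --series '[[[0,0.002,0],[0,0,-1],0.0],[[0,0,0],[0,0,0],0.0]]'

```text
time_s: 9.3
tool_pos: [0.5738, -0.028, 0.036]
tcp_rot: [180.0, 0.0, 87.1]
contact_force: [0.6, -0.6, 0.4]
opening: 0.0005
```

```bash
python3 - <<'E'
from h import *
st(); snap('wrist','pics/w8.png');snap('scene','pics/scene2.png')
crop('pics/scene2.png','pics/s2c.png',220,170,360,290,5)
plan(sw(0,.09,-.036,.035),88.1,1)
E
```

```text
t 9.3 pos [ 0.5738 -0.028   0.036 ] rot [179.97   0.    87.09] F [ 0.6 -0.6  0.4] op 0.0005 j [ -9.4  37.5 105.4   0.   37.   -6.5]
shift [-0.002, 0.0033, 0.0008] turn [0.01, -0.0, -1.01]
```

View pics/w8.png

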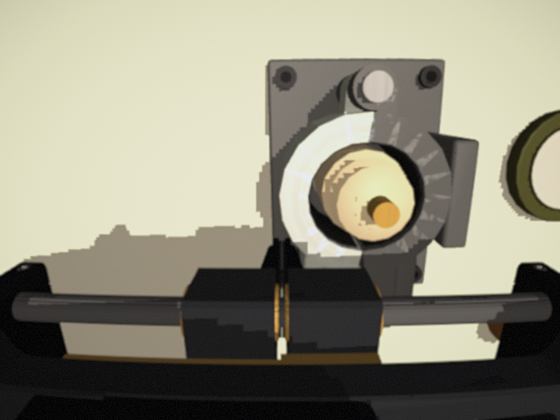

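View pics/s2c.png

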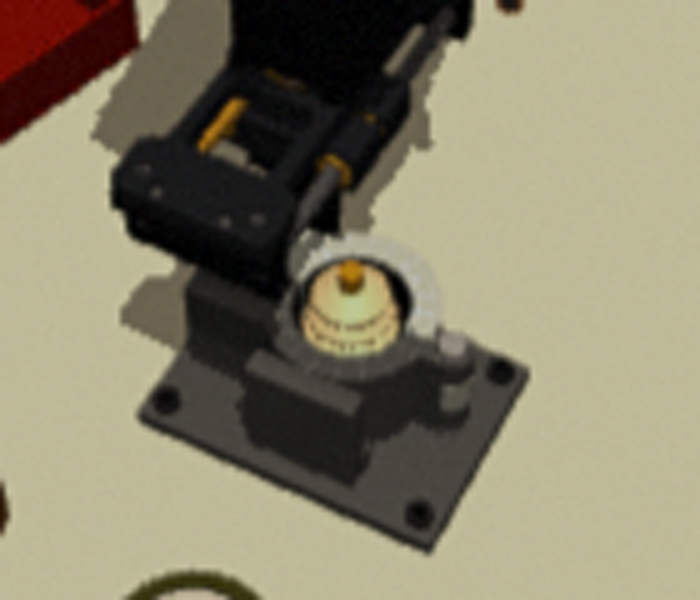

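apply_moves --series '[[[-0.001,0.002,0],[0,0,-1],0.0],[[0,0.001,0],[0,0,0],0.0],[[0,0,0],[0,0,0],0.0]]'

```text
time_s: 9.7
tool_pos: [0.5768, -0.0291, 0.0356]
tcp_rot: [180.0, -0.0, 88.1]
contact_force: [-0.8, 0.2, -0.2]
opening: 0.0003
```

apply_moves --series '[[[0,0.001,0],[0,0,0],0.0],[[0,0,0],[0,0,0],0.0]]'

```text
time_s: 9.9
tool_pos: [0.5777, -0.0291, 0.0356]
tcp_rot: [180.0, -0.0, 88.1]
contact_force: [0.6, -0.8, -0.7]
opening: 0.0007
```

apply_moves --series '[[[0,0.001,0],[0,0,0],0.0],[[0,0,0],[0,0,0],0.0]]'

```text
time_s: 10.1
tool_pos: [0.5788, -0.0292, 0.0356]
tcp_rot: [180.0, -0.0, 88.2]
contact_force: [-0.1, 0.7, 0.6]
opening: 0.0007
```

apply_moves --series '[[[0,0.001,0],[0,0,0],0.0],[[0,0,0],[0,0,0],0.0]]'

```text
time_s: 10.3
tool_pos: [0.5796, -0.0292, 0.0356]
tcp_rot: [-180.0, -0.0, 88.2]
contact_force: [-1.4, -0.7, 1.4]
opening: 0.0008
```

apply_moves --series '[[[0,0.001,0],[0,0,0],0.0],[[0,0,0],[0,0,0],0.0]]'

```text
time_s: 10.5
tool_pos: [0.5797, -0.0292, 0.0355]
tcp_rot: [-179.9, -0.0, 88.2]
contact_force: [-6.3, -1.2, 3.0]
opening: 0.0003
```

apply_moves --series '[[[0,0.001,0],[0,0,0],0.0],[[0,0,0],[0,0,0],0.0]]'

```text
time_s: 10.7
tool_pos: [0.5797, -0.0292, 0.0355]
tcp_rot: [-179.7, -0.0, 88.2]
contact_force: [-10.6, -2.0, 5.9]
opening: 0.0006
```

apply_moves --series '[[[0,-0.008,0],[0,0,0],0.0],[[0,-0.004,-0.02],[0,0,0],0.0],[[0,0,-0.04],[0,0,0],0.0],[[0,0.01,-0.05],[0,0,0],0.05],[[-0.035,0.025,-0.04],[0,0,0],0.05]]'

```text
time_s: 11.2
tool_pos: [0.5998, -0.0577, 0.182]
tcp_rot: [179.9, -0.0, 88.3]
contact_force: [1.1, -0.3, 0.2]
opening: 0.0114
```

apply_moves --series '[[[-0.03,0.005,0],[0,0,0],0.05],[[0,0,0],[0,0,0],0.05],[[0,0,0],[0,0,0],0.05]]'

```text
time_s: 11.5
tool_pos: [0.6034, -0.09, 0.1783]
tcp_rot: [-180.0, -0.0, 88.1]
contact_force: [0.1, 0.3, -0.1]
opening: 0.0348
```

```bash
python3 - <<'E'
from h import *
st(); snap('wrist','pics/w9.png')
c=robot.calibration('wrist')
print(proj('wrist',[sw(0,.099,0,.066),sw(0,0,0,.066),sw(0,.046,0,.09),sw(0,.099,0,.05)],c))
crop('pics/w9.png','pics/w9c.png',200,60,400,260,3)
E
```

```text
t 11.5 pos [ 0.6034 -0.09    0.1783] rot [-179.98   -0.02   88.09] F [ 0.1  0.3 -0.1] op 0.0348 j [-14.7  29.1  93.9   0.   57.1 -12.8]
[[291.8941 147.696 ]
 [292.7772  19.4513]
 [293.3811  78.3228]
 [291.3715 145.7448]]
```

View pics/w9.png

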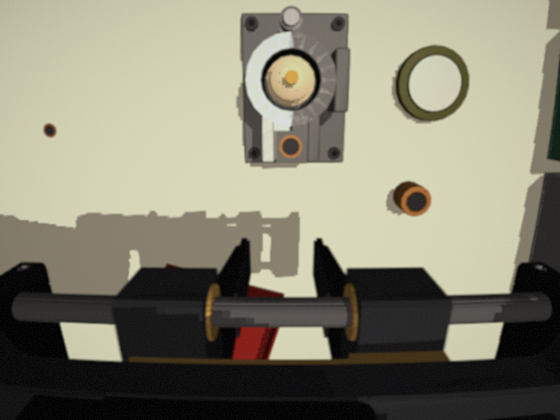

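View pics/w9c.png

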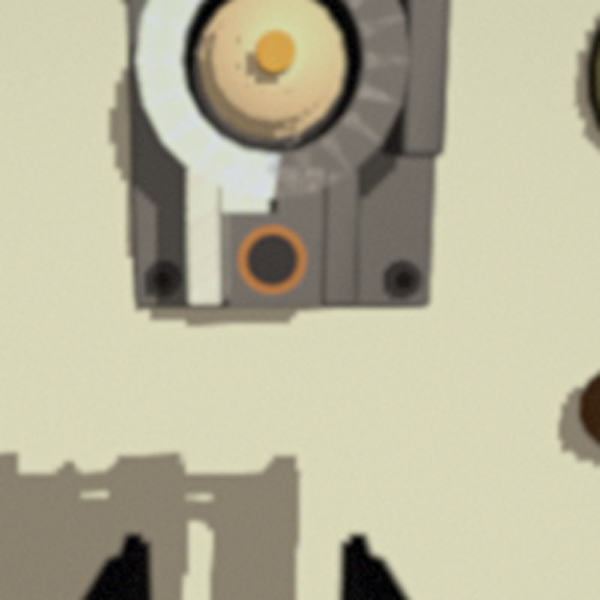

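```bash
python3 - <<'E'
from h import *
c=robot.calibration('wrist')
print('hole',at_z('wrist',(290.8,146.2),.066,c))
s=plan([.6118,-.039,.1],88.1,2); plan([.6118,-.039,.03],88.1,2,s)
E
```

```text
hole [ 0.6116 -0.039   0.066 ]
shift [0.0253, 0.0035, 0.0391] turn [-0.02, -0.02, 0.02]
shift [0.0253, 0.0034, 0.0391] turn [-0.02, -0.02, 0.02]
shift [0.0, -0.0, 0.035] turn [0.0, 0.0, 0.0]
shift [0.0, -0.0, 0.035] turn [0.0, 0.0, 0.0]
```

apply_moves --series '[[[0.0255,0.003,0],[0,0,0],0.09],[[0.0255,0.003,0],[0,0,0],0.09],[[0,0,0.03],[0,0,0],0.09],[[0,0,0.0],[0,0,0],0.09],[[0,0,0],[0,0,0],0.09]]'

```text
time_s: 12.05
tool_pos: [0.611, -0.0384, 0.1484]
tcp_rot: [-179.9, -0.0, 88.2]
contact_force: [-0.8, 0.4, 0.4]
opening: 0.0789
```

```bash
python3 - <<'E'
from h import *
st(); snap('wrist','pics/w10.png'); c=robot.calibration('wrist')
print(proj('wrist',[[.6116,-.039,.066]],c))
s=plan([.6118,-.039,.03],88.1,4)
E
```

```text
t 12.05 pos [ 0.611  -0.0384  0.1484] rot [-179.9    -0.02   88.2 ] F [-0.8  0.4  0.4] op 0.0789 j [-9.8 31.2 95.2  0.  53.7 -8. ]
[[282.8404 214.8797]]
shift [-0.0, 0.0001, 0.0298] turn [-0.0, -0.0, 0.02]
shift [-0.0, 0.0001, 0.0298] turn [-0.0, -0.0, 0.02]
shift [-0.0, 0.0001, 0.0298] turn [-0.0, -0.0, 0.02]
shift [-0.0, 0.0001, 0.0298] turn [-0.0, -0.0, 0.02]
```

View pics/w10.png

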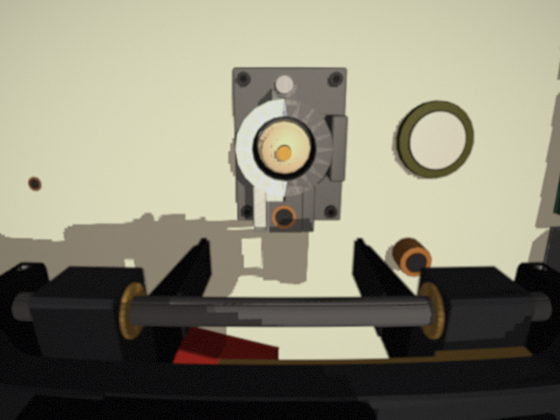

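apply_moves --series '[[[0,0,0.03],[0,0,0],0.09],[[0,0,0.03],[0,0,0],0.09],[[0,0,0.03],[0,0,0],0.09],[[0,0,0.028],[0,0,0],0.09],[[0,0,0],[0,0,0],0.09]]'

```text
time_s: 12.6
tool_pos: [0.6103, -0.0392, 0.0286]
tcp_rot: [-179.8, -0.0, 88.1]
contact_force: [0.1, 0.6, 0.2]
opening: 0.0901
```

apply_moves --series '[[[0,0,0],[0,0,0],0.0],[[0,0,0],[0,0,0],0.0],[[0,0,0],[0,0,0],0.0],[[0,0,0],[0,0,0],0.0],[[0,0,0],[0,0,0],0.0]]' --newtons 15

```text
time_s: 13.1
tool_pos: [0.6117, -0.039, 0.0314]
tcp_rot: [179.9, 0.0, 88.2]
contact_force: [-0.1, -0.6, -1.4]
opening: 0.0553
```

apply_moves --series '[[[0,0,0],[0,0,0],0.0],[[0,0,0],[0,0,0],0.0]]' --newtons 15

```text
time_s: 13.3
tool_pos: [0.6126, -0.0391, 0.0311]
tcp_rot: [179.8, 0.0, 88.2]
contact_force: [5.7, 0.0, -0.1]
opening: 0.0477
```

apply_moves --series '[[[0,0.001,0],[0,0,0],0.0],[[0,0,0],[0,0,0],0.0],[[0,0,0],[0,0,0],0.0]]'

```text
time_s: 13.6
tool_pos: [0.6126, -0.0391, 0.0311]
tcp_rot: [180.0, 0.0, 88.2]
contact_force: [-1.0, -0.1, 4.4]
opening: 0.048
```

```bash
python3 - <<'E'
from h import *
st(); snap('wrist','pics/w11.png'); st()
E
```

```text
t 13.6 pos [ 0.6126 -0.0391  0.0311] rot [179.97   0.    88.17] F [-1.  -0.1  4.4] op 0.048 j [-9.8 40.2 99.7  0.  40.1 -8. ]
t 13.65 pos [ 0.6126 -0.0391  0.0311] rot [179.97   0.    88.17] F [-0.   1.2  5. ] op 0.048 j [-9.8 40.2 99.8  0.  40.1 -8. ]
```

View pics/w11.png

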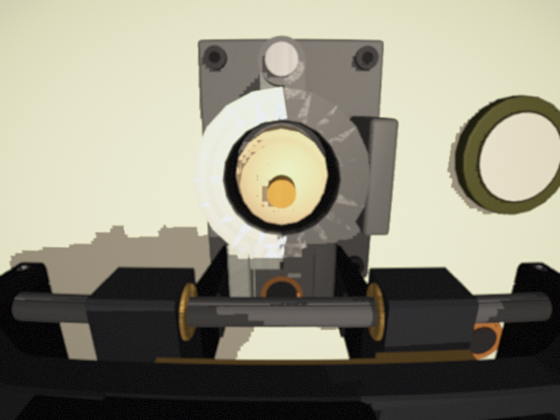

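apply_moves --series '[[[0,0,0],[0,0,0],0.08],[[0,0,0],[0,0,0],0.08],[[0,0,0],[0,0,0],0.08],[[0,0,-0.03],[0,0,0],0.08],[[0,0,-0.05],[0,0,0],0.06]]'

```text
time_s: 14.15
tool_pos: [0.6109, -0.0389, 0.1088]
tcp_rot: [-179.6, -0.1, 88.2]
contact_force: [0.7, 0.3, 0.9]
opening: 0.0746
```

apply_moves --series '[[[0,0,-0.05],[0,0,0],0.05],[[0,0,-0.045],[0,0,0],0.05],[[0.04,0,0],[0,0,0],0.05],[[0.05,0,0],[0,0,0],0.05],[[0.05,0,0],[0,0,0],0.05]]'

```text
time_s: 14.65
tool_pos: [0.6168, 0.102, 0.2061]
tcp_rot: [180.0, -0.0, 88.1]
contact_force: [0.6, -0.8, 0.6]
opening: 0.05
```

```bash
python3 - <<'E'
from h import *
st(); plan([.5423,.2106,.2123],88.1,3)
E
```

```text
t 14.65 pos [0.6168 0.102  0.2061] rot [179.97  -0.01  88.07] F [ 0.6 -0.8  0.6] op 0.05 j [ 3.3 28.6 89.9  0.  61.5  5.3]
shift [0.0354, -0.026, -0.0021] turn [0.01, -0.0, -0.01]
shift [0.0354, -0.026, -0.0021] turn [0.01, -0.0, -0.01]
shift [0.0354, -0.026, -0.0021] turn [0.01, -0.0, -0.01]
```

apply_moves --series '[[[0.035,-0.026,-0.002],[0,0,0],0.05],[[0.035,-0.026,-0.002],[0,0,0],0.05],[[0.03,-0.025,-0.001],[0,0,0],0.05],[[0,0,0],[0,0,0],0.05],[[0,0,0],[0,0,0],0.05]]'

```text
time_s: 15.15
tool_pos: [0.543, 0.2038, 0.2109]
tcp_rot: [180.0, -0.0, 88.3]
contact_force: [0.9, 0.1, 0.5]
opening: 0.0498
```

```bash
python3 - <<'E'
from h import *
st(); snap('wrist','pics/w12.png');c=robot.calibration('wrist'); print(proj('wrist',[[.5515,.2611,.1],[.4604,.2914,.1]],c))
crop('pics/w12.png','pics/w12c.png',200,60,400,260,3)
E
```

```text
t 15.15 pos [0.543  0.2038 0.2109] rot [179.98  -0.    88.26] F [0.9 0.1 0.5] op 0.0498 j [14.1 24.7 96.1 -0.  59.2 15.8]
[[290.0783 136.9939]
 [176.6335 103.4954]]
```

View pics/w12c.png

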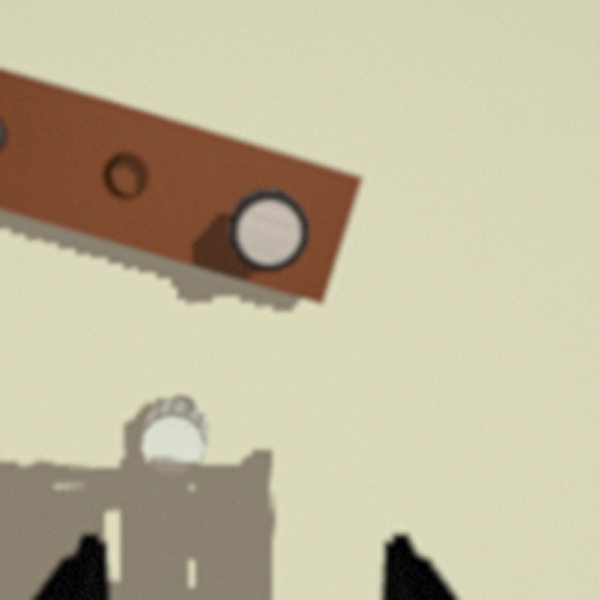

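```bash
python3 - <<'E'
from h import *
c=robot.calibration('wrist'); print(at_z('wrist',(289.3,136.7),.1,c))
s=plan([.5517,.2613,.13],71.6,3); plan([.5517,.2613,.079],71.6,2,s)
E
```

```text
[0.5509 0.2614 0.1   ]
shift [0.0195, 0.0021, 0.0269] turn [0.01, -0.0, 5.53]
shift [0.0196, 0.0002, 0.0269] turn [0.01, -0.0, 5.53]
shift [0.0195, -0.0017, 0.0269] turn [0.01, -0.0, 5.53]
shift [0.0, -0.0, 0.0255] turn [0.0, 0.0, 0.0]
shift [0.0, -0.0, 0.0255] turn [0.0, 0.0, 0.0]
```

apply_moves --series '[[[0.0195,0.002,0.027],[0,0,5.5],0.05],[[0.0195,0,0.027],[0,0,5.5],0.05],[[0.0195,-0.0015,0.027],[0,0,5.5],0.05],[[0,0,0],[0,0,0],0.05],[[0,0,0],[0,0,0],0.05]]'

```text
time_s: 15.7
tool_pos: [0.5517, 0.2604, 0.1295]
tcp_rot: [-180.0, 0.0, 71.7]
contact_force: [-0.3, 0.3, 0.0]
opening: 0.0503
```

```bash
python3 - <<'E'
from h import *
st(); plan([.5517,.2613,.079],71.6,2)
E
```

```text
t 15.7 pos [0.5517 0.2604 0.1295] rot [-179.96    0.04   71.75] F [-0.3  0.3  0. ] op 0.0503 j [19.1 32.3 96.5 -0.  51.2 37.3]
shift [0.0004, -0.0001, 0.0252] turn [-0.02, 0.02, 0.07]
shift [0.0004, -0.0001, 0.0252] turn [-0.02, 0.02, 0.07]
```

apply_moves --series '[[[0.0005,0,0.025],[0,0,0],0.05],[[0,0,0.025],[0,0,0],0.05],[[0,0,0],[0,0,0],0.05]]'

```text
time_s: 16.0
tool_pos: [0.551, 0.2603, 0.0787]
tcp_rot: [-179.9, 0.1, 71.7]
contact_force: [-0.7, 0.6, -0.3]
opening: 0.05
```

apply_moves --series '[[[0,0,0],[0,0,0],0.0],[[0,0,0],[0,0,0],0.0],[[0,0,0],[0,0,0],0.0],[[0,0,0],[0,0,0],0.0],[[0,0,0],[0,0,0],0.0]]' --newtons 8

```text
time_s: 16.5
tool_pos: [0.5517, 0.262, 0.0805]
tcp_rot: [179.9, -0.0, 71.7]
contact_force: [0.6, 0.4, 4.7]
opening: 0.022
```

```bash
python3 - <<'E'
from h import *
st(); s=robot.read_state(); R=Ro.from_euler('xyz',s['tcp_rot'],degrees=True); print(R.inv().apply(s['contact_force']))
E
```

```text
t 16.5 pos [0.5517 0.262  0.0805] rot [179.94  -0.05  71.67] F [0.6 0.4 4.7] op 0.022 j [19.2 36.  98.7  0.  45.3 37.5]
[ 0.5683  0.4529 -4.7148]
```

```bash
python3 - <<'E'
from h import *
crop('pics/w10.png','pics/w10c.png',240,180,330,250,8)
E
```

```text
(no output)
```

View pics/w10c.png

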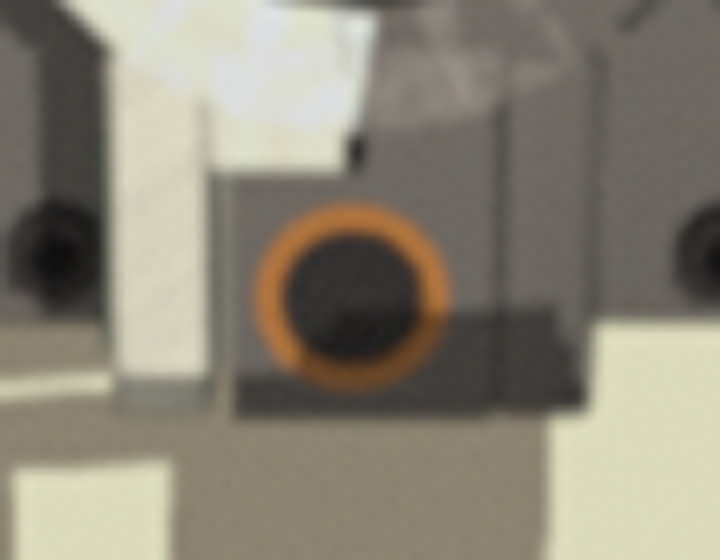

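apply_moves --series '[[[0,0,0],[0,0,0],0.0],[[0,0,0],[0,0,0],0.0],[[0,0,-0.01],[0,0,0],0.0],[[0,0,-0.02],[0,0,0],0.0],[[0,0,-0.03],[0,0,0],0.0]]' --newtons 40

```text
time_s: 17.0
tool_pos: [0.5506, 0.2616, 0.1396]
tcp_rot: [-179.9, 0.1, 71.7]
contact_force: [0.1, -0.4, -0.7]
opening: 0.0214
```

apply_moves --series '[[[0,0,-0.04],[0,0,0],0.0],[[0,0,-0.02],[0,0,0],0.0],[[0,0,0],[0,0,0],0.0]]'

```text
time_s: 17.3
tool_pos: [0.5522, 0.2623, 0.2031]
tcp_rot: [179.8, -0.2, 71.7]
contact_force: [0.6, 0.4, -0.9]
opening: 0.021
```

```bash
python3 - <<'E'
from h import *
st(); snap('scene','pics/scene3.png'); crop('pics/scene3.png','pics/s3c.png',360,120,500,270,4)
s=robot.read_state(); z=s['tool_pos'][2]
plan([.6126,-.0385,z],88.15,8)
E
```

```text
t 17.3 pos [0.5522 0.2623 0.2031] rot [179.76  -0.19  71.67] F [ 0.6  0.4 -0.9] op 0.021 j [19.2 27.5 92.3  0.  59.8 37.5]
shift [-0.0332, 0.0191, -0.0] turn [0.01, -0.01, -2.06]
shift [-0.0339, 0.0179, -0.0] turn [0.01, -0.01, -2.06]
shift [-0.0345, 0.0166, -0.0] turn [0.01, -0.01, -2.06]
shift [-0.0351, 0.0154, -0.0] turn [0.01, -0.01, -2.06]
shift [-0.0356, 0.0141, -0.0] turn [0.01, -0.01, -2.06]
shift [-0.0361, 0.0128, -0.0] turn [0.01, -0.01, -2.06]
shift [-0.0366, 0.0115, -0.0] turn [0.01, -0.01, -2.06]
shift [-0.037, 0.0102, -0.0] turn [0.01, -0.01, -2.06]
```

View pics/s3c.png

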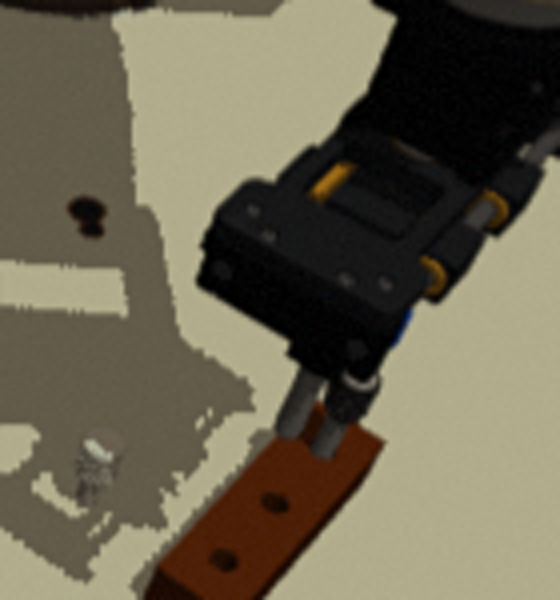

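apply_moves --series '[[[-0.033,0.019,0],[0,0,-2.1],0.0],[[-0.034,0.018,0],[0,0,-2.1],0.0],[[-0.0345,0.0165,0],[0,0,-2.1],0.0],[[-0.035,0.0155,0],[0,0,-2.1],0.0],[[-0.0355,0.014,0],[0,0,-2.1],0.0]]'

```text
time_s: 17.85
tool_pos: [0.5893, 0.073, 0.198]
tcp_rot: [-179.8, 0.0, 82.3]
contact_force: [0.9, 0.1, -0.8]
opening: 0.0209
```

apply_moves --series '[[[-0.036,0.013,0],[0,0,-2.0],0.0],[[-0.0365,0.0115,0],[0,0,-2.0],0.0],[[-0.033,0.01,0],[0,0,-2.0],0.0],[[0,0,0.02],[0,0,0],0.0],[[0,0,0.02],[0,0,0],0.0]]'

```text
time_s: 18.35
tool_pos: [0.6128, -0.0352, 0.1576]
tcp_rot: [-179.9, -0.0, 88.0]
contact_force: [0.9, -0.3, -0.4]
opening: 0.0211
```

apply_moves --series '[[[0,0,0.02],[0,0,0],0.0],[[0,0,0],[0,0,0],0.0],[[0,0,0],[0,0,0],0.0]]'

```text
time_s: 18.65
tool_pos: [0.613, -0.0338, 0.1389]
tcp_rot: [-179.9, -0.0, 88.2]
contact_force: [0.2, -0.4, 0.1]
opening: 0.021
```

```bash
python3 - <<'E'
from h import *
st(); plan([.6126,-.0385,.1335],88.15,2)
E
```

```text
t 18.65 pos [ 0.613  -0.0338  0.1389] rot [-179.88   -0.02   88.16] F [ 0.2 -0.4  0.1] op 0.021 j [-9.3 31.9 95.4  0.  52.7 -7.5]
shift [-0.0023, -0.0001, 0.0027] turn [-0.06, -0.01, 0.01]
shift [-0.0023, -0.0001, 0.0027] turn [-0.06, -0.01, 0.01]
```

apply_moves --series '[[[-0.0025,0,0.0025],[0,0,0],0.0],[[-0.0022,0,0.0025],[0,0,0],0.0],[[0,0,0],[0,0,0],0.0],[[0,0,0],[0,0,0],0.0]]'

```text
time_s: 19.05
tool_pos: [0.6133, -0.0387, 0.135]
tcp_rot: [180.0, -0.0, 88.2]
contact_force: [0.4, -0.0, -0.5]
opening: 0.0212
```

```bash
python3 - <<'E'
from h import *
st(); snap('scene','pics/scene4.png'); crop('pics/scene4.png','pics/s4c.png',230,170,310,260,8)
snap('wrist','pics/w13.png')
print(proj('scene',[[.6126,-.0385,.075],[.6126,-.0385,.066]]))
E
```

```text
t 19.05 pos [ 0.6133 -0.0387  0.135 ] rot [179.97  -0.    88.15] F [ 0.4 -0.  -0.5] op 0.0212 j [-9.8 32.2 95.7  0.  52.1 -7.9]
[[268.5598 219.5622]
 [268.7399 222.2484]]
```

View pics/s4c.png

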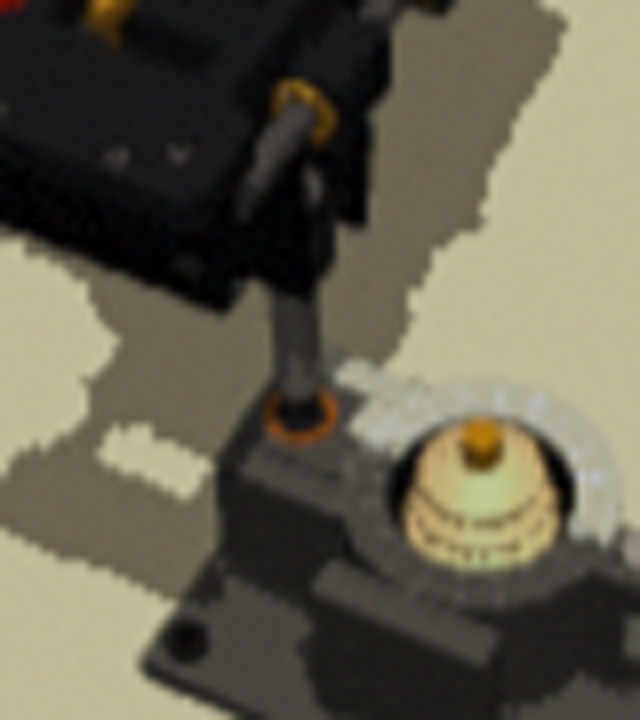

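View pics/w13.png

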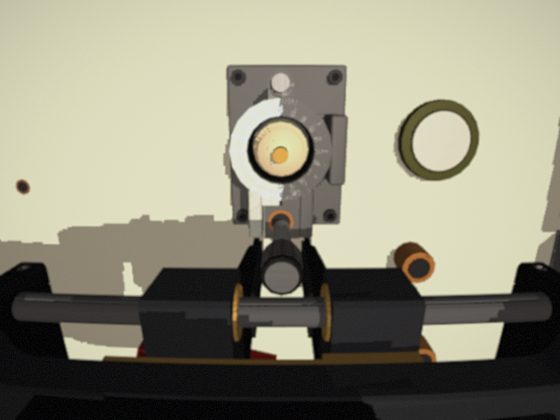

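apply_moves --series '[[[0,-0.0005,0.005],[0,0,0],0.0],[[0,0,0.005],[0,0,0],0.0],[[0,0,0.003],[0,0,0],0.0],[[0,0,0],[0,0,0],0.0]]'

```text
time_s: 19.55
tool_pos: [0.6124, -0.0386, 0.121]
tcp_rot: [-179.9, -0.0, 88.2]
contact_force: [-0.6, -0.0, -1.2]
opening: 0.021
```

apply_moves --series '[[[0,0,0.003],[0,0,0],0.0],[[0,0,0.003],[0,0,0],0.0],[[0,0,0],[0,0,0],0.0]]'

```text
time_s: 19.85
tool_pos: [0.6125, -0.0386, 0.1152]
tcp_rot: [-180.0, -0.0, 88.2]
contact_force: [-0.4, 0.3, 0.5]
opening: 0.0211
```

```bash
python3 - <<'E'
from h import *
st(); snap('scene','pics/scene5.png'); crop('pics/scene5.png','pics/s5c.png',230,170,310,260,8)
E
```

```text
t 19.85 pos [ 0.6125 -0.0386  0.1152] rot [-179.97   -0.01   88.16] F [-0.4  0.3  0.5] op 0.0211 j [-9.8 33.6 96.7  0.  49.8 -7.9]
```

View pics/s5c.png

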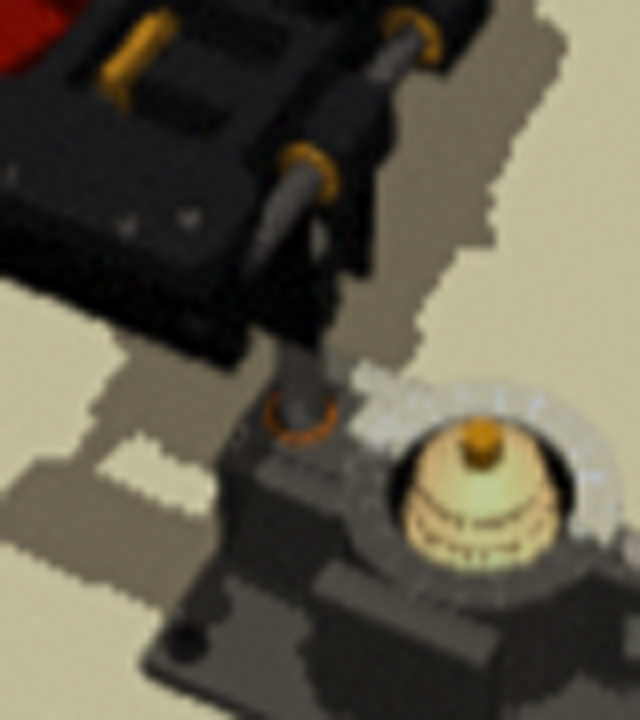

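apply_moves --series '[[[0,0,0.004],[0,0,0],0.0],[[0,0,0.004],[0,0,0],0.0],[[0,0,0.004],[0,0,0],0.0],[[0,0,0],[0,0,0],0.0]]'

```text
time_s: 20.3
tool_pos: [0.6124, -0.0386, 0.103]
tcp_rot: [-179.9, -0.0, 88.2]
contact_force: [-0.3, -0.6, -0.4]
opening: 0.0212
```

apply_moves --series '[[[0,0,0.004],[0,0,0],0.0],[[0,0,0.004],[0,0,0],0.0],[[0,0,0.004],[0,0,0],0.0],[[0,0,0],[0,0,0],0.0]]'

```text
time_s: 20.7
tool_pos: [0.6124, -0.0386, 0.091]
tcp_rot: [-179.9, -0.0, 88.2]
contact_force: [-0.7, 1.0, -0.7]
opening: 0.0211
```

apply_moves --series '[[[0,0,0.004],[0,0,0],0.0],[[0,0,0.004],[0,0,0],0.0],[[0,0,0.004],[0,0,0],0.0],[[0,0,0],[0,0,0],0.0]]'

```text
time_s: 21.1
tool_pos: [0.6124, -0.0386, 0.079]
tcp_rot: [-179.9, -0.0, 88.2]
contact_force: [0.1, -0.3, -1.0]
opening: 0.0209
```

Sliding freely, foot at about 20 mm. About 6.5 mm to go.

apply_moves --series '[[[0,0,0.003],[0,0,0],0.0],[[0,0,0.002],[0,0,0],0.0],[[0,0,0],[0,0,0],0.0]]'

```text
time_s: 21.4
tool_pos: [0.6126, -0.0386, 0.0744]
tcp_rot: [-180.0, -0.0, 88.2]
contact_force: [0.8, -0.8, -1.3]
opening: 0.0209
```

apply_moves --series '[[[0,0,0.001],[0,0,0],0.0],[[0,0,0.001],[0,0,0],0.0],[[0,0,0],[0,0,0],0.0]]'

```text
time_s: 21.7
tool_pos: [0.6127, -0.0386, 0.0727]
tcp_rot: [180.0, -0.0, 88.2]
contact_force: [-0.4, 0.1, -0.8]
opening: 0.0213
```

apply_moves --series '[[[0,0,0.001],[0,0,0],0.0],[[0,0,0.001],[0,0,0],0.0],[[0,0,0],[0,0,0],0.0]]'

```text
time_s: 22.0
tool_pos: [0.6128, -0.0387, 0.0725]
tcp_rot: [179.9, 0.0, 88.2]
contact_force: [-5.2, 0.6, 16.5]
opening: 0.0212
```

apply_moves --series '[[[0,0,0],[0,0,0],0.09],[[0,0,-0.002],[0,0,0],0.09],[[0,0,-0.002],[0,0,0],0.09],[[0,0,0],[0,0,0],0.09],[[0,0,0],[0,0,0],0.09]]'

```text
time_s: 22.5
tool_pos: [0.6127, -0.0386, 0.0746]
tcp_rot: [-180.0, -0.0, 88.2]
contact_force: [-0.5, 1.1, 0.3]
opening: 0.0558
```

apply_moves --series '[[[0,0,-0.03],[0,0,0],0.09],[[0,0,-0.03],[0,0,0],0.09],[[-0.03,0,-0.01],[0,0,0],0.09],[[0,0,0],[0,0,0],0.09]]'

```text
time_s: 22.9
tool_pos: [0.6124, -0.0708, 0.1464]
tcp_rot: [179.8, 0.1, 88.1]
contact_force: [0.5, 0.1, -0.6]
opening: 0.0869
```

```bash
python3 - <<'E'
from h import *
st(); snap('scene','pics/scene6.png'); crop('pics/scene6.png','pics/s6c.png',220,170,340,270,6)
snap('wrist','pics/w14.png');st()
print(proj('scene',[[.6126,-.0395,.092],[.6126,-.0395,.066]]),proj('wrist',[[.6126,-.0395,.092]]))
E
```

```text
t 22.9 pos [ 0.6124 -0.0708  0.1464] rot [179.82   0.05  88.08] F [ 0.5  0.1 -0.6] op 0.0869 j [-12.7  31.5  94.9  -0.   53.4 -10.8]
t 23.0 pos [ 0.6115 -0.0689  0.1445] rot [-179.99   -0.01   88.09] F [-0.6 -0.5 -0.2] op 0.0892 j [-12.6  31.6  95.    0.   53.4 -10.7]
[[267.7742 214.191 ]
 [268.3139 222.0835]] [[283.0361 186.8056]]
```

View pics/s6c.png

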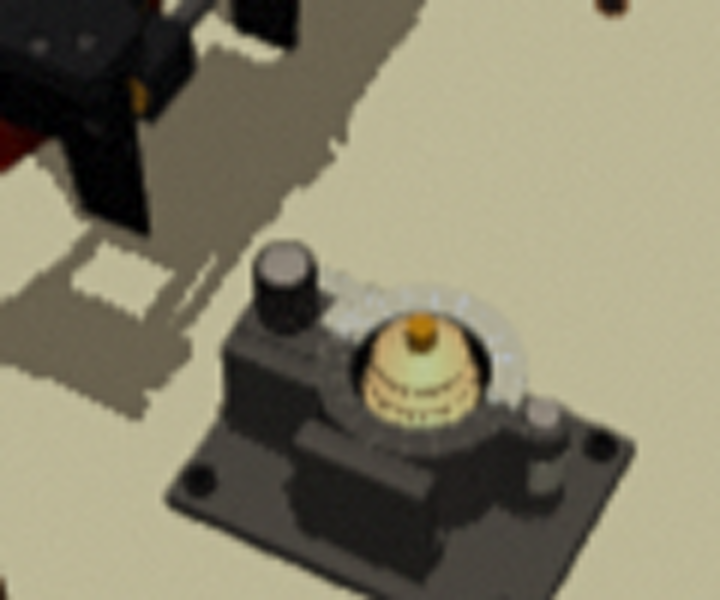

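View pics/w14.png

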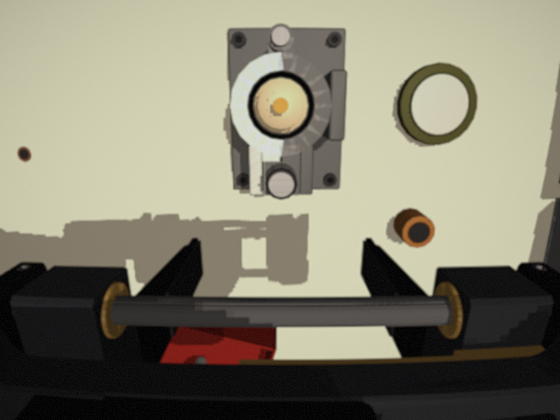

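```bash
python3 - <<'E'
from h import *
s=plan([.6127,-.039,.1445],88.17,2); plan([.6127,-.039,.03],88.17,4,s)
E
```

```text
shift [0.0149, 0.0001, -0.0] turn [-0.01, -0.01, -0.04]
shift [0.0149, 0.0001, -0.0] turn [-0.01, -0.01, -0.04]
shift [0.0, -0.0, 0.0286] turn [0.0, 0.0, 0.0]
shift [0.0, -0.0, 0.0286] turn [0.0, 0.0, 0.0]
shift [0.0, -0.0, 0.0286] turn [0.0, 0.0, 0.0]
shift [0.0, -0.0, 0.0286] turn [0.0, 0.0, 0.0]
```

apply_moves --series '[[[0.015,0.001,0],[0,0,0],0.09],[[0.015,0,0],[0,0,0],0.09],[[0,0,0],[0,0,0],0.09],[[0,0,0],[0,0,0],0.09]]'

```text
time_s: 23.4
tool_pos: [0.6136, -0.0374, 0.1444]
tcp_rot: [-180.0, -0.0, 88.3]
contact_force: [-0.3, 0.2, 0.5]
opening: 0.0897
```

```bash
python3 - <<'E'
from h import *
st();plan([.6127,-.039,.03],88.17,4)
E
```

```text
t 23.4 pos [ 0.6136 -0.0374  0.1444] rot [-179.97   -0.01   88.27] F [-0.3  0.2  0.5] op 0.0897 j [-9.6 31.6 95.1  0.  53.3 -7.9]
shift [-0.0004, -0.0002, 0.0286] turn [-0.01, -0.0, 0.03]
shift [-0.0004, -0.0002, 0.0286] turn [-0.01, -0.0, 0.03]
shift [-0.0004, -0.0002, 0.0286] turn [-0.01, -0.0, 0.03]
shift [-0.0004, -0.0002, 0.0286] turn [-0.01, -0.0, 0.03]
```

apply_moves --series '[[[-0.001,-0.001,0.03],[0,0,0],0.09],[[0,0,0.03],[0,0,0],0.09],[[0,0,0.03],[0,0,0],0.09],[[0,0,0.024],[0,0,0],0.09],[[0,0,0],[0,0,0],0.09]]'

```text
time_s: 23.9
tool_pos: [0.6111, -0.0394, 0.0278]
tcp_rot: [-179.7, -0.0, 88.2]
contact_force: [0.0, 0.2, 0.9]
opening: 0.0901
```

apply_moves --series '[[[0,0,0],[0,0,0],0.0],[[0,0,0],[0,0,0],0.0],[[0,0,0],[0,0,0],0.0],[[0,0,0],[0,0,0],0.0],[[0,0,0],[0,0,0],0.0]]' --newtons 20

```text
time_s: 24.4
tool_pos: [0.6129, -0.0397, 0.0313]
tcp_rot: [179.9, 0.0, 88.2]
contact_force: [-0.3, -0.1, 0.7]
opening: 0.0553
```

apply_moves --series '[[[0,0,0],[0,0,0],0.0],[[0,0,0],[0,0,0],0.0],[[0,0,0],[0,0,0],0.0]]' --newtons 30

```text
time_s: 24.7
tool_pos: [0.6126, -0.0396, 0.031]
tcp_rot: [180.0, -0.0, 88.2]
contact_force: [-2.2, 0.0, 4.8]
opening: 0.0478
```

apply_moves --series '[[[0,0,0],[0,0,0],0.0],[[0,0,0],[0,0,0],0.0],[[0,0,0],[0,0,0],0.0]]' --newtons 50

```text
time_s: 25.0
tool_pos: [0.6127, -0.0397, 0.031]
tcp_rot: [180.0, 0.0, 88.2]
contact_force: [-1.2, -0.9, 6.0]
opening: 0.0478
```

```bash
python3 - <<'E'
from h import *
st(); snap('scene','pics/scene7.png'); crop('pics/scene7.png','pics/s7c.png',150,130,350,280,4)
snap('wrist','pics/w15.png');snap('top','pics/top7.png');st()
E
```

```text
t 25.0 pos [ 0.6127 -0.0397  0.031 ] rot [179.99   0.    88.17] F [-1.2 -0.9  6. ] op 0.0478 j [-9.9 40.2 99.7 -0.  40.1 -8. ]
t 25.15 pos [ 0.6127 -0.0397  0.031 ] rot [179.99   0.    88.17] F [-0.7 -0.1  5.6] op 0.047 j [-9.9 40.2 99.7 -0.  40.1 -8. ]
```

View pics/s7c.png

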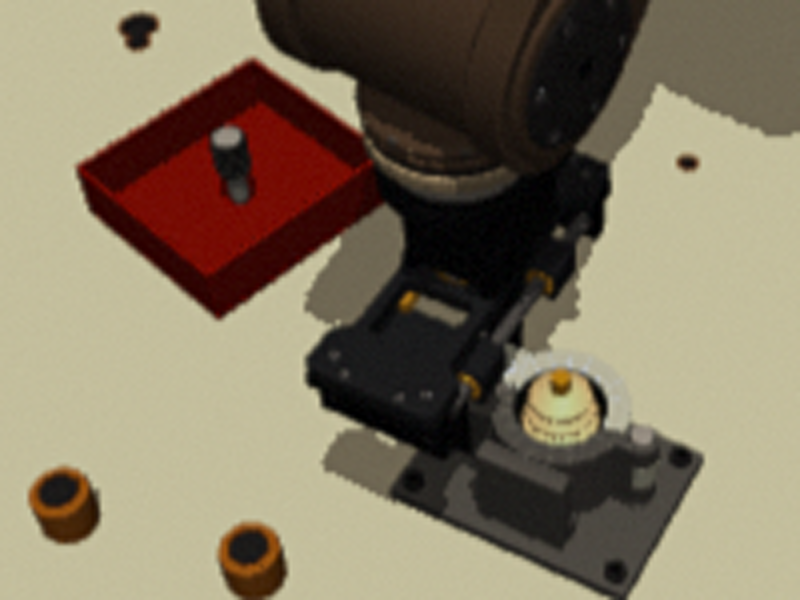

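View pics/w15.png

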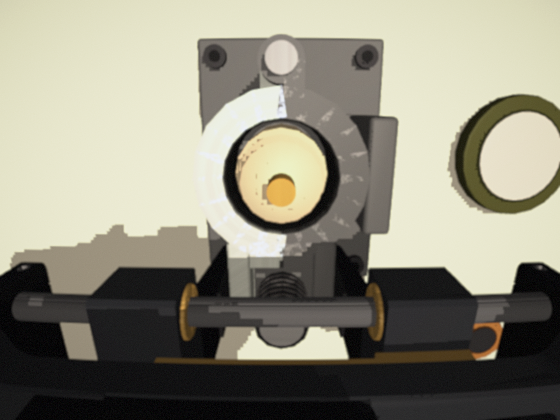

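View pics/scene7.png

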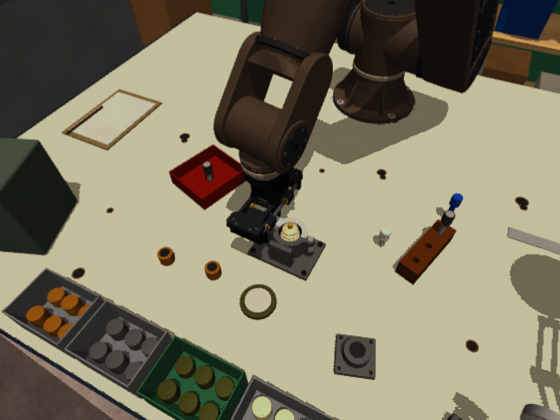

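apply_moves --series '[[[0,0,0],[0,0,0],0.0],[[0,0,0],[0,0,0],0.0],[[0,0,0],[0,0,0],0.0],[[0,0,0],[0,0,0],0.0],[[0,0,0],[0,0,0],0.0]]' --newtons 55

```text
time_s: 25.65
tool_pos: [0.6127, -0.0396, 0.031]
tcp_rot: [180.0, 0.0, 88.2]
contact_force: [-0.7, -0.4, 5.6]
opening: 0.0474
```

```bash
python3 - <<'E'
from h import *
st(); print(robot.finish_job())
E
```

```text
t 25.65 pos [ 0.6127 -0.0396  0.031 ] rot [179.99   0.    88.18] F [-0.7 -0.4  5.6] op 0.0474 j [-9.9 40.2 99.7 -0.  40.1 -8. ]
the job is handed in; nothing more can be done
None
```

The job is done and handed in at 25.65 s of the 72 s allowed. No verdict came back.

**What I did**
- I put the snapped pin, the middle one in the rack, in the red tray.
- I pushed the swing half shut until it met its stop, at about 10 N.
- I inserted the good pin from the end of the rack farthest from the robot and pressed it home with 16.5 N.
- The gripper is now squeezing the two ears together with 55 N.

**Last checks**
- **Pin home:** it stopped with the tip at the height I had worked out for fully home (72.5 mm). In the scene picture its head top was within about half a pixel of where a seated head should be.
- **Jig shut:** the fingers read 47.4 mm across the ears, against 48 mm nominal, with sideways force under 1 N. There is also a steady upward force of about 5.6 N on the tool.
- **Everything else:** the last pictures show the short pin standing in the tray, the insulator upright in the jig, the other good pin still in the rack, and nothing else visibly moved.

**What disagreed:** positions from the fixed cameras were about 2–3 mm low in world y compared with where the gripper made contact. The wrist camera was about 1 mm off along the jaw direction. I corrected for both before inserting the pin. The along-ear position of the hole (world y) differed by about 1.2 mm between two wrist pictures, but the pin went in without resistance.

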